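Load a lidded pot into the lid-press feeder, home against the escapement stop

TASK

Get the lid press's feeder ready: push the escapement shuttle fully in by its knob so that its stop closes the chute, then take the low round pot from the ware board, stand it in the upper end of the chute, and push it down under the clear guard, through the drag of the side spring, until it rests against the stop. The stop is only a thin clamped blade, so bring the pot up to it gently and never ram it; leave the pot leaning on it, let go, and leave the other two jars, the grey roller and the mixing dish where they are.

Things in the scene. Friction and masses are not known exactly. Their poses are not given: they have to be found in the camera images.
- pot_mid (a point): the pot: a low round white plastic pot with a lid, 60 mm in diameter (straight side, up to 32 mm) and 40 mm tall (lid 57 mm in diameter), about 0.2 kg; this point is on its axis, half-way up, 20 mm above its underside; z is the pot's axis. It stands on the ware board among two other white jars.
- pot: the same pot; origin at the centre of its underside, z up its axis.
- chute: sloped aluminium chute, 335 mm long, pitched down 0.26 rad. Origin: middle of the channel floor at the upper, open end (mouth); x runs down the slope along the floor, y across (the shuttle's knob is on the -y side), z square to the floor. Channel 66 mm wide; rails 3 mm thick, 20 mm high, flared for 30 mm before the mouth. Open above from x = 0 to 164 mm. A pot stays where it is stood; sliding it takes about 1 N.
- side_spring_face (a point): middle of the face of the sprung pad on the channel's -y side, at chute x = 150, y = -25, z = 11 mm. Its lead-in begins at x = 97 mm, its straight face runs from 120 to 180 mm. It yields up to 8 mm and presses the pot against the +y rail: pushing the pot past it takes 2 to 7 N, all the way to the stop. Its bracket outside reaches to y = -76 mm, 24 mm high (x = 120 to 180 mm).
- guard_edge (a point): middle of the upper edge of the clear plastic guard, on its underside, at chute x = 164, y = 0, z = 46 mm. The guard runs from x = 164 to 290 mm, is 86 mm wide and 3 mm thick. The pot goes under it, the hand does not; with the pot home its rear 15 to 33 mm stay clear of the guard. The lid press, 370 mm tall, stands beyond the lower end, from chute x = 340 mm.
- shuttle (a joint): cross slide of the escapement, in m: 0 = fully out (chute open), 0.040 = fully in (stop across the chute). It slides along the chute's +y with about 2 N of friction to a hard end and stays where it is left.
- shuttle_knob (a point): middle of the shuttle's upright black round knob, 22 mm in diameter, axis along the chute's z, from 12 to 56 mm above floor level (this point 36 mm). At chute x = 203 mm; y = -106 mm with the slide fully out, -66 mm fully in. Below it the slide's foot reaches 13 mm farther to -y, up to 2 mm above floor level.
- stop_holder: clamp on the shuttle that carries the stop blade. Origin at floor level, chute x = 203 mm; y = 0 with the shuttle out, 40 mm in. Blade: steel plate 4 mm thick, up to 25 mm above the floor, when in reaching 7 mm past mid-channel. Its pot-side face is clamped anywhere from chute x = 191 to 209 mm, not reported: feel for it; there the push rises steeply above the drag. It may take no more than 20 N.
- ware_board: plywood board 240 x 210 x 8 mm under the three jars; origin at the centre of its underside.
- jar_tall: bystander on the ware board: narrow white jar, 45 mm in diameter, 72 mm tall; origin at the centre of its underside.
- jar_square: bystander on the ware board: square white jar, 50 x 50 mm, 52 mm tall; origin at the centre of its underside.
- roller: bystander: dark grey rubber cylinder standing upright, 52 mm in diameter, 110 mm tall; origin at the centre of its underside.
- mix_dish: bystander: shallow white round dish, 110 mm in diameter, 20 mm tall; origin at the centre of its underside.
Things that resemble listed ones, but are neither listed nor needed, are in the scene too. What is shaped like the pot but red is not meant.

How it is judged:
By the outcome, as a careful person would: the job done as asked, in the order asked, and still so for the second after the job is handed in, with the robot touching nothing.
It also fails if it takes over 72 s, if anything falls off the work surface, if the arm or the gripper's body presses on something with over 40 N, if the wrist force passes 120 N, or if a joint passes its speed limit or range.

ROBOT

A 6-joint arm with a two-finger parallel gripper is mounted at the origin on the work surface. World frame = base frame: x ahead of the robot, y to its left, z up, the work surface at z = 0. Lengths are in m, angles in rad, forces in N, time in s.
With the tool pointing down it reaches from about 0.3 to 0.875 m from the base axis. Payload 6.4 kg.
Tool frame: the origin (TCP) lies at the very end of the fingers, on their centre line; the grasp point (between the pads) lies 19 mm behind it (grip_depth is the distance from the TCP to the grasp point, in m); z points along the fingers, y is the direction in which the jaws open and shut (so a half turn about z gives the same grasp; the last joint's range is limited). The gripper opens to 88 mm and grips with 3 to 60 N. Pads are 18 mm wide; open, the fingers measure 123 mm over their backs; the gripper's body (75 mm by 187 mm) begins 45 mm behind the grasp point.
Start: joints at [0.948, 0.181, 1.607, -0, 1.354, -0.206], TCP at [0.233, 0.526, 0.239] pointing down, gripper open.
Joint ranges: [-2.99, 2.99], [-0.89, 2.07], [0.3, 2.58], [-1.14, 4.28], [0, 2.63], [-3.12, 3.12]. Speed limits (rad/s): [2.57, 2.57, 3.01, 3.14, 3.14, 3.14].

INTERFACE

Orientations are given as a rotation vector (axis times angle).
In Python, from bench import * gives the robot as it stands. The module is installed in compiled form; this text tells all that it offers.
- The arm moves only by the tool move_arm, never from a script. Its arguments are lists of equal length, an entry for each row: "delta_pos": the shift along the tool's x, y, z in m, a list of three; "rot": the turn, a rotation vector about the tool's x, y, z in rad, a list of three; "gripper": the opening, from 0 (shut) to 1 (fully open). In form: {"delta_pos": [[x, y, z], ...], "rot": [[rx, ry, rz], ...], "gripper": [gripper, ...]}. A call has 1 to 5 rows; each row shifts and turns the commanded pose from where the row before left it, along the tool's axes as they then stand; what a row does not reach is not made up. A row lasts 1/12 s, in which the tool goes at most 41.7 mm and 7.16 degrees, less where a joint would pass 70% of its speed; a pose out of reach is approached as far as the arm can. A call is refused whole if a number of a shift passes 0.0417 or a number of a turn 0.125, either way. A call with a gripper value outside its range is refused whole. The fingers move at their own pace and stop on an object; "force" is the grip in N (left out, the last holds). Time passes only in rows, so rows that do not move let the fingers close. It gives the time, the measured TCP pose, the force and the opening at its end, in the units of the state.
- observe(): the state, without advancing time (a new reading comes with each control period).
- read_camera(name): name is "scene" or "top" or "wrist"; returns a dict with "color" (420x560x3 uint8, blue, green, red), "intrinsics" (3x3 intrinsics, pixels), "origin" and "orientation" of the camera in the world; the wrist camera has in their place "mount" (4x4, takes a point from camera to tool coordinates, whose origin is the TCP and whose axes are the flange's). Camera axes: x right, y down, z forward; pixel columns grow to the right and rows downward; lengths in m; the calibration is good to about 2 mm. A picture is of the moment at which its call begins: read the wrist's pose just before it. There is no depth.
- finish_job(): hands the job in, once; it reports no verdict.
The state is a dict: "clock": time; "joints": joint angles; "joint_vel": joint speeds; "joint_torque": joint torques, N m; "tool_pos": TCP position; "ee_rot": TCP orientation; "contact_force": force on the tool from outside, world axes, zero at the start; "torque": the same for the moment, N m; "gripper_width": finger opening in m.
Only numpy, scipy, OpenCV 4.12 (cv2) and the standard library are available. Lean on these libraries where they do the work, as an engineer would, in place of code of your own. Each camera call takes 0.05 s, during which the arm holds its last target. There are 200 camera calls.

## Working session

There is one attempt and no reset: what is moved stays moved. The work goes in short steps, Python scripts to look and compute and a tool call to move; the robot and the scene stay as the last step left them, time stands still between calls to the robot, and variables do not carry over. Pictures are saved under pics/ and viewed, about 8 in all and at most 12, crops included, and the job is handed in when it is done.

Besides the shell and the picture viewer there is one more tool, called after "Emit:" as name(argument=value, ...), one argument or row to a line, values as JSON. move_arm: Moves the arm, as the interface text tells. Its arguments: {"type":"object","properties":{"delta_pos":{"type":"array","items":{"type":"array","items":{"type":"number"}}},"rot":{"type":"array","items":{"type":"array","items":{"type":"number"}}},"gripper":{"type":"array","items":{"type":"number"}},"force":{"type":"number"}},"required":["delta_pos","rot","gripper"]}

```bash
mkdir -p pics; python3 - <<'E'
from bench import *
import cv2
s=observe(); print({k:s[k] for k in ('clock','tool_pos','ee_rot','contact_force','gripper_width')})
for n in ("scene","top"):
    c=read_camera(n); cv2.imwrite(f"pics/{n}0.png",c["color"]); print(n,c["intrinsics"],c["origin"],c["orientation"])
c=read_camera("wrist");cv2.imwrite("pics/wrist0.png",c["color"]);print(c["intrinsics"],c["mount"])
E
```

```text
{'clock': 0.0, 'tool_pos': array([0.23244563, 0.52534751, 0.23783578]), 'ee_rot': array([-6.49845529e-01, -3.07294911e+00,  2.46349333e-03]), 'contact_force': array([ 0.64700288, -0.20108852,  1.48118576]), 'gripper_width': 0.08776281295410196}
scene [[432.87259884   0.         276.69959834]
 [  0.         432.87259884 216.53262888]
 [  0.           0.           1.        ]] [ 1.01985526 -0.35078876  1.02090061] [-2.23923627 -1.12728785  0.38351698]
top [[535.05224555   0.         282.93949795]
 [  0.         535.05224555 205.9905545 ]
 [  0.           0.           1.        ]] [0.34505366 0.07471057 1.68980665] [-2.17348482  2.18461723 -0.06902731]
[[319.10183893   0.         279.93532797]
 [  0.         319.10183893 214.34068733]
 [  0.           0.           1.        ]] [[ 1.55840462e-04 -9.62609029e-01 -2.70894505e-01  6.98936551e-02]
 [ 9.99999850e-01  7.63262882e-06  5.48158781e-04 -1.71025290e-04]
 [-5.25594955e-04 -2.70894550e-01  9.62608886e-01 -1.46927157e-01]
 [ 0.00000000e+00  0.00000000e+00  0.00000000e+00  1.00000000e+00]]
```

View pics/scene0.png

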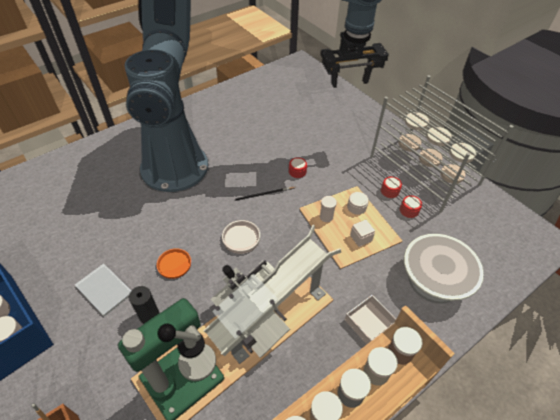

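View pics/top0.png

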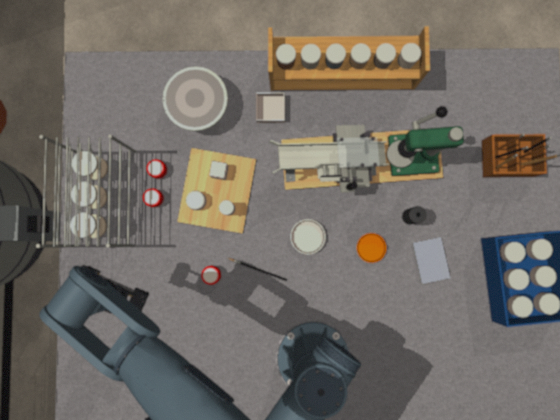

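The scene image shows the ware board near (350,225), with the pot at (358,202), and the chute from (325,245) down to (225,325) with the knob near (230,272). In the top image the pot is at (196,200), the chute mouth near (279,157) and the knob near (351,186). I'll enlarge both.

```bash
python3 - <<'E'
import cv2,numpy as np
t=cv2.imread("pics/top0.png");s=cv2.imread("pics/scene0.png")
a=cv2.resize(t[105:245,170:400],None,fx=3.45,fy=3.45,interpolation=cv2.INTER_CUBIC)[:,:793]
cv2.imwrite("pics/topc.png",a)
b=cv2.resize(s[180:350,200:400],None,fx=3.5,fy=3.5,interpolation=cv2.INTER_CUBIC)
cv2.imwrite("pics/scenec.png",b); print(a.shape,b.shape)
E
```

```text
(483, 793, 3) (595, 700, 3)
```

View pics/topc.png

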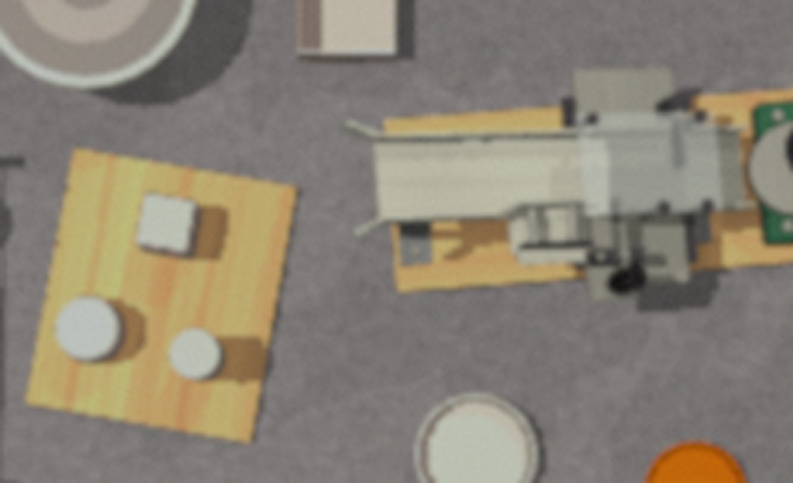

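View pics/scenec.png

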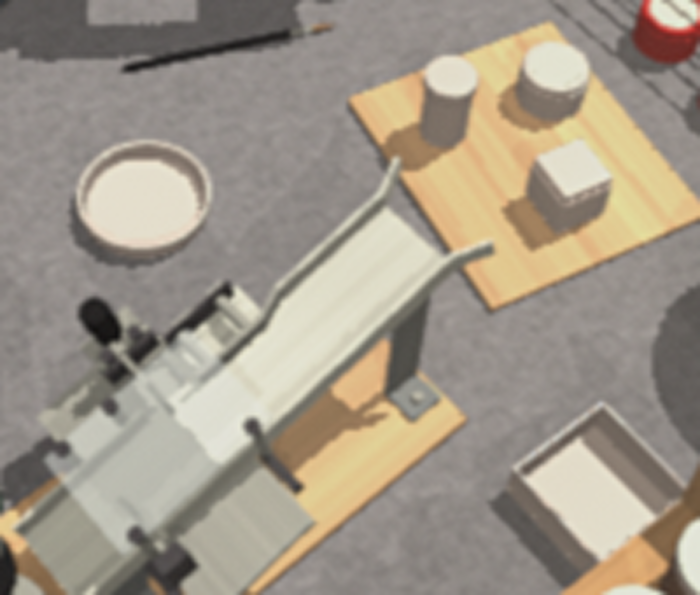

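The crops show the pot lid at top-crop (88,327) and scene-crop (554,65). The mouth corners are at top (376,142)/(380,217) and scene (442,252)/(385,207). The knob top is at top (633,274) and scene (95,306). Next I triangulate and fit the chute pose.

```bash
cat > h.py <<'E'
import numpy as np,cv2
from scipy.spatial.transform import Rotation as R
from scipy.optimize import least_squares
CAM={'top':(np.array([[535.05224555,0,282.93949795],[0,535.05224555,205.9905545],[0,0,1]]),np.array([0.34505366,0.07471057,1.68980665]),R.from_rotvec([-2.17348482,2.18461723,-0.06902731])),
'scene':(np.array([[432.87259884,0,276.69959834],[0,432.87259884,216.53262888],[0,0,1]]),np.array([1.01985526,-0.35078876,1.02090061]),R.from_rotvec([-2.23923627,-1.12728785,0.38351698]))}
def proj(c,P):
    K,o,r=CAM[c]; q=r.inv().apply(np.atleast_2d(P)-o)@K.T; return q[:,:2]/q[:,2:]
def tri(obs): # [(cam,uv)]
    return least_squares(lambda P:np.concatenate([proj(c,P)[0]-uv for c,uv in obs]),[.5,.2,.05])
def tp(u,v): return np.array([170+(u+.5)/3.45-.5,105+(v+.5)/3.45-.5])
def sp(u,v): return np.array([200+(u+.5)/3.5-.5,180+(v+.5)/3.5-.5])
def chuteR(yaw): return R.from_euler('z',yaw)*R.from_euler('y',.26)
E
python3 - <<'E'
from h import *
for n,a,b in [('lid',(88,327),(554,65)),('m+',(376,142),(442,252)),('m-',(380,217),(385,207)),('knob',(633,274),(95,306)),('board_r',(296,184),(492,309)),('sq',(166,219),(572,163)),('tall',(195,352),(449,77))]:
    r=tri([('top',tp(*a)),('scene',sp(*b))]);print(n,r.x.round(4),r.fun.round(2))
M=np.array([[0,.033,0],[0,-.033,0],[.203,-.106,.056]])
T=[tp(376,142),tp(380,217),tp(633,274)];S=[sp(442,252),sp(385,207),sp(95,306)]
f=lambda p:np.concatenate([(proj('top',p[:3]+chuteR(p[3]).apply(M))-T).ravel(),(proj('scene',p[:3]+chuteR(p[3]).apply(M))-S).ravel()])
r=least_squares(f,[.5,.1,.12,-1.57]);print(r.x,r.fun.round(2))
p=r.x
W=lambda q:p[:3]+chuteR(p[3]).apply(q)
t=cv2.imread('pics/topc.png');s=cv2.imread('pics/scenec.png')
def L(q):
    q=W(np.array(q)); 
    a=(proj('top',q)-[170,105])*3.45; b=(proj('scene',q)-[200,180])*3.5
    for im,z in((t,a),(s,b)): cv2.polylines(im,[z.astype(int)],False,(0,0,255),1)
for y in(.033,-.033): L([[0,y,0],[.335,y,0]]); L([[0,y,.02],[.335,y,.02]])
L([[0,-.033,0],[0,.033,0]]);L([[.164,-.043,.046],[.164,.043,.046],[.29,.043,.046],[.29,-.043,.046],[.164,-.043,.046]])
L([[.203,-.106,.012],[.203,-.106,.056]])
o=np.zeros((595,800+493,3),np.uint8);o[:483,:793]=t
o=np.vstack([t[50:320,200:793],s[150:595,:593]]);o=cv2.resize(o,None,fx=.83,fy=.83);cv2.imwrite('pics/ov.png',o);print(o.shape)
E
```

```text
lid [0.4878 0.3621 0.0459] [ 0.05  0.05  0.07 -0.  ]
m+ [0.6304 0.0996 0.1615] [ 0.7   0.56  0.74 -0.04]
m- [0.5703 0.0982 0.1479] [ 0.19  0.14  0.2  -0.01]
knob [ 0.5204 -0.1131  0.1526] [ 0.14  0.08  0.13 -0.01]
board_r [0.6223 0.1776 0.0035] [ 0.24  0.2   0.27 -0.01]
sq [0.5819 0.2897 0.0631] [ 0.23  0.2   0.27 -0.01]
tall [0.4623 0.2622 0.0751] [ 0.21  0.17  0.26 -0.01]
[ 0.60055208  0.10287755  0.15041894 -1.46137083] [-1.6   0.26 -0.19  0.88  1.83  0.84  3.25  1.98 -0.05 -1.47 -2.12  0.47]
(593, 492, 3)
```

View pics/ov.png

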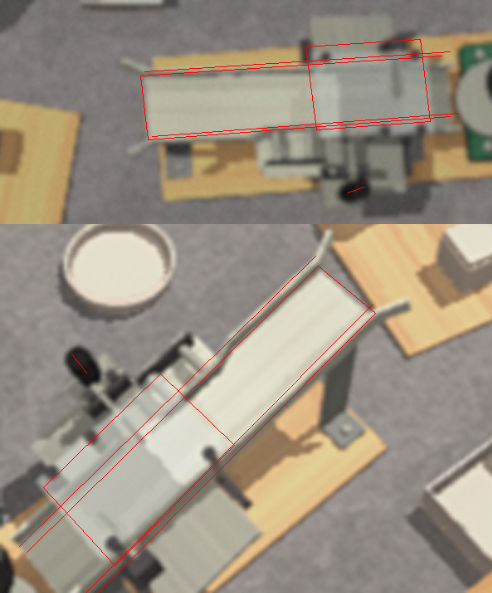

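The overlay shows the yaw slightly off, so the knob may not start fully out. I'll refit with the knob's y free and add rail lines.

```bash
python3 - <<'E'
from h import *
T=[tp(376,142),tp(380,217)];S=[sp(442,252),sp(385,207)]
TL=[(.0345,tp(385,136)),(.0345,tp(560,131)),(.0345,tp(735,127)),(-.0345,tp(385,219)),(-.0345,tp(500,215)),(-.0345,tp(700,209))]
SL=[(.0345,sp(430,268)),(.0345,sp(300,368)),(.0345,sp(190,457)),(-.0345,sp(375,210)),(-.0345,sp(330,243))]
def f(p,full=True):
    W=lambda q:p[:3]+chuteR(p[3]).apply(q)
    M=np.array([[0,.033,0],[0,-.033,0]]);k=np.array([[.203,p[4],.056]])
    e=[(proj('top',W(M))-T).ravel(),(proj('scene',W(M))-S).ravel(),(proj('top',W(k))-tp(633,274)).ravel(),(proj('scene',W(k))-sp(95,306)).ravel()]
    for c,l in(('top',TL),('scene',SL)):
        for y,uv in l:
            a,b=proj(c,W(np.array([[0,y,.02],[.3,y,.02]])));d=(b-a)/np.linalg.norm(b-a);w=uv-a
            e.append([d[0]*w[1]-d[1]*w[0]])
    return np.concatenate(e)
r=least_squares(f,[.6,.1,.15,-1.54,-.1],loss='soft_l1');print(r.x.round(4),f(r.x).round(1))
p=r.x
ch=chuteR(p[3]);print('x axis',ch.apply([1,0,0]).round(3),'knob mid',(p[:3]+ch.apply([.203,p[4],.036])).round(4))
E
```

```text
[ 0.6013  0.1005  0.1524 -1.5177 -0.0917] [-0.2 -0.2 -0.   0.6  2.3  2.6  0.  -1.7  0.7 -0.2 -0.3  0.1  0.3 -0.7
 -1.4  0.6  0.1 -0.5 -0.   3.7  6.  -3.9 -2.5]
x axis [ 0.051 -0.965 -0.257] knob mid [ 0.5207 -0.1095  0.135 ]
```

```bash
cat >> h.py <<'E'
C=dict(o=np.array([.6013,.1005,.1524]),yaw=-1.5177)
def cw(q): return C['o']+chuteR(C['yaw']).apply(q)
def toolR(): 
    m=chuteR(C['yaw']).as_matrix(); return R.from_matrix(np.c_[-m[:,1],-m[:,0],-m[:,2]])
def rel(pos,rv,P,Rt):
    r=R.from_rotvec(rv); return (r.inv()*Rt).as_rotvec().round(4), Rt.inv().apply(P-pos).round(4), r.inv().apply(P-pos).round(4)
E
python3 - <<'E'
from bench import *
from h import *
s=observe();P=cw([.12,-.06,.22]);print(P);print(rel(s['tool_pos'],s['ee_rot'],P,toolR()))
E
```

```text
[ 0.55054067 -0.07496567  0.33415613]
(array([-0.2564,  0.0605, -0.4673]), array([-0.2857, -0.571 , -0.2514]), array([-0.5338, -0.4204, -0.0957]))
```

Emit:
move_arm(
  delta_pos=[
    [0,0,-0.02],
    [0,0,-0.02],
    [0,0,-0.02],
    [0,0,-0.02],
    [0,0,-0.02],
  ],
  rot=[
    [-0.0513,0.0121,-0.0935],
    [-0.0513,0.0121,-0.0935],
    [-0.0513,0.0121,-0.0935],
    [-0.0513,0.0121,-0.0935],
    [-0.0513,0.0121,-0.0935],
  ],
  gripper=[0,0,0,0,0],
)

```text
clock: 0.57
tool_pos: [0.2318, 0.5153, 0.3387]
ee_rot: [0.092, -3.107, -0.412]
contact_force: [0.5, 0.3, 0.2]
gripper_width: 0.0567
```

```bash
python3 - <<'E'
from bench import *
from h import *
s=observe();P=cw([.12,-.06,.22]);print(s['tool_pos'],rel(s['tool_pos'],s['ee_rot'],P,toolR()))
E
```

```text
[0.23181999 0.51528477 0.33867821] (array([0.0035, 0.0004, 0.0059]), array([-0.2869, -0.5871, -0.1515]), array([-0.2836, -0.5883, -0.1534]))
```

Emit:
move_arm(
  delta_pos=[
    [-0.0167,-0.0346,-0.009],
    [-0.0167,-0.0346,-0.009],
    [-0.0167,-0.0346,-0.009],
    [-0.0167,-0.0346,-0.009],
    [-0.0167,-0.0346,-0.009],
  ],
  rot=[
    [0,0,0],
    [0,0,0],
    [0,0,0],
    [0,0,0],
    [0,0,0],
  ],
  gripper=[0,0,0,0,0],
)

```text
clock: 0.98
tool_pos: [0.3253, 0.3397, 0.3367]
ee_rot: [0.084, -3.108, -0.408]
contact_force: [1.7, 0.8, -0.7]
gripper_width: 0.0238
```

Emit:
move_arm(
  delta_pos=[
    [-0.0167,-0.0346,-0.009],
    [-0.0167,-0.0346,-0.009],
    [-0.0167,-0.0346,-0.009],
    [-0.0167,-0.0346,-0.009],
    [-0.0167,-0.0346,-0.009],
  ],
  rot=[
    [0,0,0],
    [0,0,0],
    [0,0,0],
    [0,0,0],
    [0,0,0],
  ],
  gripper=[0,0,0,0,0],
)

```text
clock: 1.4
tool_pos: [0.4185, 0.1654, 0.3357]
ee_rot: [0.083, -3.108, -0.408]
contact_force: [0.7, 0.8, 0.2]
gripper_width: 0.0005
```

Emit:
move_arm(
  delta_pos=[
    [-0.0167,-0.0346,-0.009],
    [-0.0167,-0.0346,-0.009],
    [-0.0167,-0.0346,-0.009],
    [-0.0167,-0.0346,-0.009],
    [-0.0167,-0.0346,-0.009],
  ],
  rot=[
    [0,0,0],
    [0,0,0],
    [0,0,0],
    [0,0,0],
    [0,0,0],
  ],
  gripper=[0,0,0,0,0],
)

```text
clock: 1.82
tool_pos: [0.5115, -0.0088, 0.3343]
ee_rot: [0.082, -3.108, -0.408]
contact_force: [0.9, 0.7, 0.5]
gripper_width: 0.0002
```

Emit:
move_arm(
  delta_pos=[
    [-0.0167,-0.0346,-0.009],
    [-0.0167,-0.0346,-0.009],
    [0,0,0],
  ],
  rot=[
    [0,0,0],
    [0,0,0],
    [0,0,0],
  ],
  gripper=[0,0,0],
)

```text
clock: 2.07
tool_pos: [0.55, -0.0823, 0.3321]
ee_rot: [0.074, -3.107, -0.406]
contact_force: [-0.0, 1.3, -0.3]
gripper_width: 0.0003
```

```bash
python3 - <<'E'
from bench import *
import cv2
s=observe();c=read_camera('wrist');print(s['tool_pos'],s['ee_rot'],s['contact_force'])
cv2.imwrite('pics/w1.png',c['color'])
cv2.imwrite('pics/w1b.png',cv2.resize(c['color'],(800,600),interpolation=cv2.INTER_CUBIC))
E
```

```text
[ 0.54998454 -0.08227635  0.33211278] [ 0.07411748 -3.10735146 -0.40623256] [-0.00179283  1.26263335 -0.32185187]
```

View pics/w1b.png

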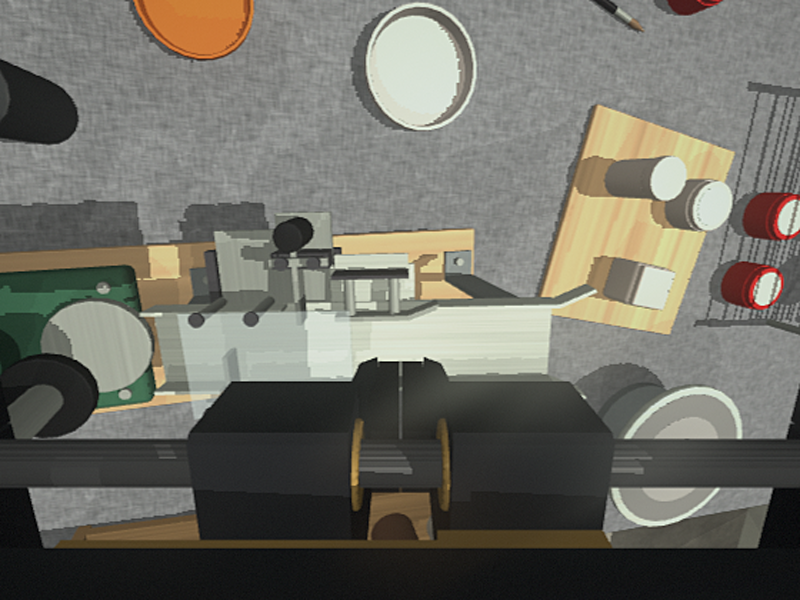

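Wrist view (800 scale) shows the mouth edge at u≈552, the −y rail top running (500,302) to (145,308), the knob top at (300,232), and the pot lid at (714,204). I'll refit with this view added.

```bash
cat >> h.py <<'E'
KW=np.array([[319.10183893,0,279.93532797],[0,319.10183893,214.34068733],[0,0,1]])
MT=np.array([[1.55840462e-04,-9.62609029e-01,-2.70894505e-01,6.98936551e-02],[9.99999850e-01,7.63262882e-06,5.48158781e-04,-1.71025290e-04],[-5.25594955e-04,-2.70894550e-01,9.62608886e-01,-1.46927157e-01],[0,0,0,1]])
def addwrist(n,pos,rv):
    r=R.from_rotvec(rv); CAM[n]=(KW,np.array(pos)+r.apply(MT[:3,3]),r*R.from_matrix(MT[:3,:3]))
addwrist('w1',[.54998454,-.08227635,.33211278],[.07411748,-3.10735146,-.40623256])
def wp(u,v): return np.array([(u+.5)*.7-.5,(v+.5)*.7-.5])
E
python3 - <<'E'
from h import *
r=tri([('top',tp(88,327)),('scene',sp(554,65)),('w1',wp(714,204))]);print('lid',r.x.round(4),r.fun.round(1))
r=tri([('top',tp(633,274)),('scene',sp(95,306)),('w1',wp(300,231))]);print('knobtop',r.x.round(4),r.fun.round(1))
L=[('top',.0345,tp(385,136)),('top',.0345,tp(560,131)),('top',.0345,tp(735,127)),('top',-.0345,tp(385,219)),('top',-.0345,tp(500,215)),
('w1',-.0345,wp(540,301)),('w1',-.0345,wp(450,303)),('w1',-.0345,wp(150,308))]
def f(p):
    W=lambda q:p[:3]+chuteR(p[3]).apply(q)
    M=np.array([[0,.033,0],[0,-.033,0]]);k=np.array([[.203,p[4],.056]])
    e=[(proj('top',W(M))-[tp(376,142),tp(380,217)]).ravel(),(proj('scene',W(M))-[sp(442,252),sp(385,207)]).ravel()]
    e+=[(proj(c,W(k))-uv).ravel() for c,uv in(('top',tp(633,274)),('scene',sp(95,306)),('w1',wp(300,231)))]
    e+=[proj('w1',W(M))[:,0]-wp(552,0)[0]]
    for c,y,uv in L:
        a,b=proj(c,W(np.array([[0,y,.02],[.3,y,.02]])));d=(b-a)/np.linalg.norm(b-a);w=uv-a
        e.append([d[0]*w[1]-d[1]*w[0]])
    return np.concatenate(e)
r=least_squares(f,[.6,.1,.15,-1.54,-.1],loss='soft_l1');print(r.x.round(4),f(r.x).round(1))
p=r.x;W=lambda q:p[:3]+chuteR(p[3]).apply(q)
im=cv2.imread('pics/w1b.png')
def D(q):
    z=((proj('w1',W(np.array(q)))+.5)/.7-.5).astype(int);cv2.polylines(im,[z],False,(0,0,255),1)
for y in(.033,-.033): D([[0,y,0],[.335,y,0]]); D([[0,y,.02],[.335,y,.02]])
D([[0,-.033,0],[0,.033,0]]);D([[.164,-.043,.046],[.164,.043,.046],[.29,.043,.046],[.29,-.043,.046],[.164,-.043,.046]])
D([[.203,p[4],.012],[.203,p[4],.056]]);D([[.097,-.033,.011],[.12,-.025,.011],[.18,-.025,.011]])
D([[.12,-.076,.024],[.18,-.076,.024]])
cv2.imwrite('pics/w1o.png',cv2.resize(im[180:430,100:640],None,fx=1.4,fy=1.4))
E
```

```text
lid [0.4874 0.3617 0.0502] [-0.1  0.1  0.1 -1.  -0.4  0.2]
knobtop [ 0.517  -0.1081  0.1472] [-1.8  1.5  1.4 -0.8 -1.3  0.4]
[ 0.6003  0.1044  0.1472 -1.5044 -0.0975] [-1.6  0.5 -1.2  1.2  3.1  2.7  0.7 -1.4 -0.3  1.4 -0.2 -0.4 -5.4  0.6
 -2.7  1.2 -0.3 -0.6 -0.7  0.  -0.   0.3 -0.   0.2]
```

View pics/w1o.png

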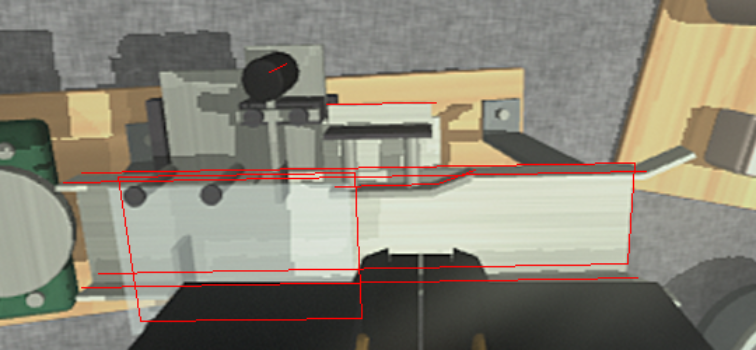

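The rails occlude part of what I took for floor corners: the −y rail top is at the lower side of the dark band, and the scene's +y corner is a rail top. I'll refit with those labels corrected.

```bash
python3 - <<'E'
from h import *
ov=lambda u,v: wp(100+u/1.4,180+v/1.4)
L=[('top',.0345,tp(385,136)),('top',.0345,tp(560,131)),('top',.0345,tp(735,127)),('top',-.0345,tp(385,219)),('top',-.0345,tp(500,215)),
('w1',-.0345,ov(635,176)),('w1',-.0345,ov(480,176)),('w1',-.0345,ov(80,188)),('w1',.0345,ov(620,280)),('w1',.0345,ov(80,296)),('scene',-.033,sp(385,200))]
PT=[('top',(0,.033,0),tp(376,142)),('scene',(0,.0345,.02),sp(442,252)),('scene',(0,-.033,0),sp(385,207)),('top',(0,-.033,.02),tp(380,217))]
def f(p):
    W=lambda q:p[:3]+chuteR(p[3]).apply(q)
    k=np.array([[.203,p[4],.056]])
    e=[proj(c,W(np.array([q])))[0]-uv for c,q,uv in PT]
    e+=[(proj(c,W(k))-uv).ravel() for c,uv in(('top',tp(633,274)),('scene',sp(95,306)),('w1',ov(285,74)))]
    e+=[proj('w1',W(np.array([[0,0,0]])))[:,0]-wp(552,0)[0]]
    for c,y,uv in L:
        a,b=proj(c,W(np.array([[0,y,.02],[.3,y,.02]])));d=(b-a)/np.linalg.norm(b-a);w=uv-a
        e.append([d[0]*w[1]-d[1]*w[0]])
    return np.concatenate(e)
r=least_squares(f,[.6,.1,.15,-1.54,-.1],loss='soft_l1');print(r.x.round(4),f(r.x).round(1))
p=r.x;W=lambda q:p[:3]+chuteR(p[3]).apply(q)
im=cv2.imread('pics/w1b.png')
def D(q):
    z=((proj('w1',W(np.array(q)))+.5)/.7-.5).astype(int);cv2.polylines(im,[z],False,(0,0,255),1)
for y in(.033,-.033): D([[0,y,0],[.335,y,0]]); D([[0,y,.02],[.335,y,.02]])
D([[0,-.033,0],[0,.033,0]]);D([[.164,-.043,.046],[.164,.043,.046],[.29,.043,.046],[.29,-.043,.046],[.164,-.043,.046]])
D([[.203,p[4],.012],[.203,p[4],.056]]);D([[.097,-.033,.011],[.12,-.025,.011],[.18,-.025,.011]])
D([[.12,-.076,.024],[.18,-.076,.024]])
s=cv2.imread('pics/scenec.png')
for q in([[0,.033,0],[0,-.033,0],[.335,-.033,0]],[[0,.0345,.02],[.335,.0345,.02]],[[.164,-.043,.046],[.164,.043,.046],[.29,.043,.046],[.29,-.043,.046],[.164,-.043,.046]]):
    cv2.polylines(s,[((proj('scene',W(np.array(q)))-[200,180])*3.5).astype(int)],False,(0,0,255),1)
a=cv2.resize(im[180:430,100:640],None,fx=1.2,fy=1.2)
b=cv2.resize(s[150:595,:600],None,fx=.65,fy=.65)
o=np.zeros((600,648,3),np.uint8);o[:300]=a[:300,:648];o[300:589,:390]=b[:289]
cv2.imwrite('pics/w1p.png',o)
E
```

```text
[ 0.6018  0.1063  0.1455 -1.4935 -0.1003] [-2.4  0.1  3.9  0.1  1.5 -0.9 -0.1 -0.4 -0.7  1.1  0.4  0.1 -7.2  0.2
 -0.4  0.1  0.4  0.8  0.5  0.8 -2.2 -0.1 -0.5  0.7 -0.2 -1.4]
```

View pics/w1p.png

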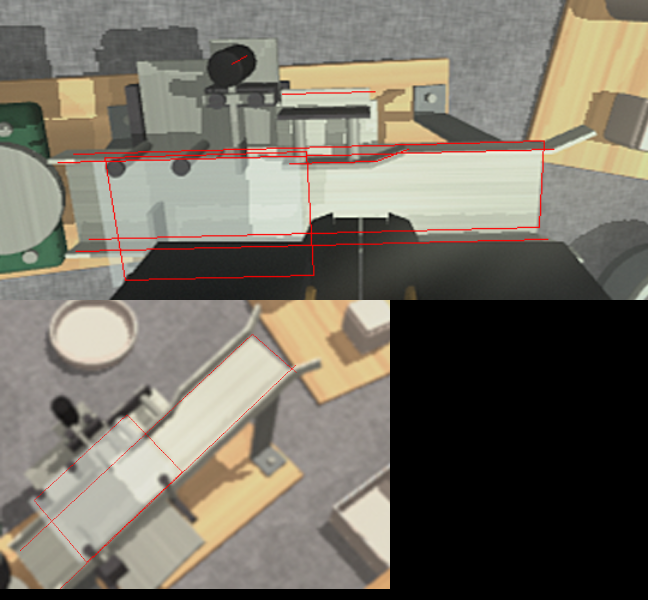

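```bash
cat > fit.py <<'E'
from h import *
ov=lambda u,v: wp(100+u/1.4,180+v/1.4)
L=[('top',.0345,tp(385,136)),('top',.0345,tp(560,131)),('top',.0345,tp(735,127)),('top',-.0345,tp(385,219)),('top',-.0345,tp(500,215)),
('w1',-.0345,ov(635,176)),('w1',-.0345,ov(480,176)),('w1',-.0345,ov(80,188)),('w1',.0345,ov(620,280)),('w1',.0345,ov(80,296))]
PT=[('top',(0,.033,0),tp(376,142)),('scene',(0,.0345,.02),sp(442,252)),('scene',(0,-.033,0),sp(385,207)),('top',(0,-.033,.02),tp(380,217))]
def f(p):
    W=lambda q:p[:3]+chuteR(p[3]).apply(q)
    k=np.array([[.203,p[4],.056]])
    e=[proj(c,W(np.array([q])))[0]-uv for c,q,uv in PT]
    e+=[(proj(c,W(k))-uv).ravel() for c,uv in(('top',tp(633,274)),('scene',sp(95,308)),('w1',wp(289.5,235)))]
    e+=[proj('w1',W(np.array([[0,0,0]])))[:,0]-wp(552,0)[0]]
    for c,y,uv in L:
        a,b=proj(c,W(np.array([[0,y,.02],[.3,y,.02]])));d=(b-a)/np.linalg.norm(b-a);w=uv-a
        e.append([d[0]*w[1]-d[1]*w[0]])
    return np.concatenate(e)
r=least_squares(f,[.6,.1,.15,-1.54,-.1],loss='soft_l1');print(r.x.round(4),f(r.x).round(1))
E
python3 fit.py; python3 - <<'E'
from h import *
print(tri([('top',tp(633,274)),('scene',sp(95,308)),('w1',wp(289.5,235))]).x)
print(tri([('top',tp(633,274)),('scene',sp(95,308))]).x)
E
```

```text
[ 0.6009  0.1035  0.148  -1.4933 -0.0981] [-1.5  0.3  2.9 -0.2  0.5 -1.2  0.9 -0.2  0.3  0.5 -0.3 -0.1  0.1  0.3
 -1.1 -0.   0.2  0.7  0.3  0.6 -2.3 -0.2 -0.6  1.   0.2]
[ 0.51941341 -0.11386743  0.14901828]
[ 0.52058336 -0.11342755  0.15065562]
```

```bash
sed -i "s/^C=dict.*/C=dict(o=np.array([.6009,.1035,.148]),yaw=-1.4933)/" h.py; cat > go.py <<'E'
import sys
from bench import *
from h import *
def now():
    s=observe(); m=chuteR(C['yaw']).inv()
    print('t',round(s['clock'],2),'chute',m.apply(s['tool_pos']-C['o']).round(4),'F_chute',m.apply(s['contact_force']).round(1),'w',round(s['gripper_width'],4)); return s
if __name__=='__main__':
    s=now()
    if len(sys.argv)>3: print(cw([float(v) for v in sys.argv[1:4]]).round(4),*rel(s['tool_pos'],s['ee_rot'],cw([float(v) for v in sys.argv[1:4]]),toolR()),sep='\n')
E
python3 go.py .203 -.155 .10; python3 go.py .203 -.155 .020
```

```text
t 2.12 chute [ 0.125  -0.0661  0.2241] F_chute [ 0.4 -1.  -1. ] w 0.0002
[ 0.4635 -0.1297  0.1925]
[ 0.002   0.0059 -0.0278]
[ 0.0889 -0.078   0.1241]
[ 0.0874 -0.0807  0.1234]
t 2.12 chute [ 0.125  -0.0661  0.2241] F_chute [ 0.4 -1.  -1. ] w 0.0002
[ 0.462  -0.1092  0.1151]
[ 0.002   0.0059 -0.0278]
[ 0.0889 -0.078   0.2041]
[ 0.0879 -0.0809  0.2034]
```

Emit:
move_arm(
  delta_pos=[
    [0.0178,-0.0156,0.01],
    [0.0178,-0.0156,0.01],
    [0.0178,-0.0156,0.02],
    [0.0178,-0.0156,0.02],
    [0.0178,-0.0156,0.02],
  ],
  rot=[
    [0.002,0.006,-0.028],
    [0,0,0],
    [0,0,0],
    [0,0,0],
    [0,0,0],
  ],
  gripper=[0,0,0,0,0],
)

```text
clock: 2.53
tool_pos: [0.4627, -0.137, 0.2359]
ee_rot: [0.13, -3.105, -0.404]
contact_force: [0.4, -0.2, -0.5]
gripper_width: 0.0004
```

Emit:
move_arm(
  delta_pos=[
    [0,0,0.03],
    [0,0,0.03],
    [0,0,0.03],
    [0,0,0.03],
    [0,0,0.0],
  ],
  rot=[
    [0,0,0],
    [0,0,0],
    [0,0,0],
    [0,0,0],
    [0,0,0],
  ],
  gripper=[0,0,0,0,0],
)

```text
clock: 2.95
tool_pos: [0.4575, -0.1029, 0.116]
ee_rot: [0.128, -3.095, -0.413]
contact_force: [-1.4, 2.5, -0.1]
gripper_width: 0.0006
```

```bash
python3 go.py .203 -.086 .020; python3 - <<'E'
from bench import *
import cv2
s=observe();c=read_camera('wrist');print(s['tool_pos'],s['ee_rot'])
cv2.imwrite('pics/w2.png',c['color'])
E
```

```text
t 2.95 chute [ 0.1964 -0.1589  0.0191] F_chute [-2.4 -1.2 -0.8] w 0.0006
[ 0.5307 -0.1039  0.1151]
[ 0.0056 -0.0068  0.0045]
[-0.0729 -0.0066 -0.0009]
[-0.0729 -0.007  -0.0014]
[ 0.45749944 -0.10289337  0.11600718] [ 0.12832827 -3.09511965 -0.41316677]
```

View pics/w2.png

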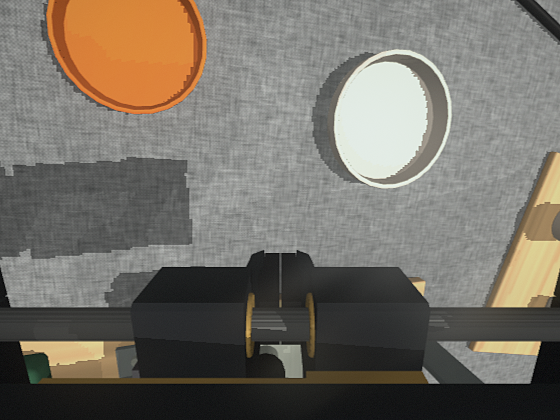

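The dome of the knob shows at (268,365), straight behind the closed fingers and about 6 mm to the left, as the fit says. I'll correct that and push.

Emit:
move_arm(
  delta_pos=[
    [-0.008,-0.0066,0],
    [-0.008,0,0],
    [-0.008,0,0],
    [-0.006,0,0],
    [-0.005,0,0],
  ],
  rot=[
    [0,0,0],
    [0,0,0],
    [0,0,0],
    [0,0,0],
    [0,0,0],
  ],
  gripper=[0,0,0,0,0],
)

```text
clock: 3.42
tool_pos: [0.4986, -0.1113, 0.1201]
ee_rot: [0.128, -3.107, -0.403]
contact_force: [-0.3, 0.0, 0.3]
gripper_width: 0.0004
```

Emit:
move_arm(
  delta_pos=[
    [-0.004,0,0],
    [-0.004,0,0],
    [-0.004,0,0],
    [-0.004,0,0],
    [-0.004,0,0],
  ],
  rot=[
    [0,0,0],
    [0,0,0],
    [0,0,0],
    [0,0,0],
    [0,0,0],
  ],
  gripper=[0,0,0,0,0],
)

```text
clock: 3.83
tool_pos: [0.517, -0.1092, 0.119]
ee_rot: [0.127, -3.104, -0.404]
contact_force: [-2.2, -1.6, 0.9]
gripper_width: 0.0004
```

```bash
python3 go.py .203 -.086 .020
```

```text
t 3.83 chute [ 0.2061 -0.1001  0.0248] F_chute [ 1.1 -2.4  1.2] w 0.0004
[ 0.5307 -0.1039  0.1151]
[-0.0011  0.0008  0.0046]
[-0.0141  0.0031  0.0048]
[-0.0141  0.0031  0.0048]
```

Emit:
move_arm(
  delta_pos=[
    [-0.003,0.001,0.001],
    [-0.003,0.001,0.001],
    [-0.003,0.001,0.001],
    [-0.002,0,0],
    [0,0,0],
  ],
  rot=[
    [0,0,0],
    [0,0,0],
    [0,0,0],
    [0,0,0],
    [0,0,0],
  ],
  gripper=[0,0,0,0,0],
)

```text
clock: 4.25
tool_pos: [0.5278, -0.1041, 0.1167]
ee_rot: [0.128, -3.104, -0.405]
contact_force: [-0.7, 0.2, -0.6]
gripper_width: 0.0006
```

Emit:
move_arm(
  delta_pos=[
    [-0.002,0,0],
    [-0.002,0,0],
    [0,0,0],
  ],
  rot=[
    [0,0,0],
    [0,0,0],
    [0,0,0],
  ],
  gripper=[0,0,0],
)

```text
clock: 4.5
tool_pos: [0.5315, -0.1039, 0.1167]
ee_rot: [0.128, -3.104, -0.405]
contact_force: [-1.8, 1.0, -1.1]
gripper_width: 0.0005
```

```bash
python3 go.py .203 -.086 .020
```

```text
t 4.5 chute [ 0.2026 -0.0852  0.0216] F_chute [-0.8 -1.7 -1.4] w 0.0005
[ 0.5307 -0.1039  0.1151]
[-0.0003  0.0007  0.0049]
[ 0.0008 -0.0004  0.0016]
[ 0.0008 -0.0003  0.0016]
```

Not at the hard end yet, so I continue in small steps.

Emit:
move_arm(
  delta_pos=[
    [-0.002,0,0],
    [-0.002,0,0],
    [0,0,0],
  ],
  rot=[
    [0,0,0],
    [0,0,0],
    [0,0,0],
  ],
  gripper=[0,0,0],
)

```text
clock: 4.75
tool_pos: [0.5317, -0.1038, 0.1166]
ee_rot: [0.129, -3.095, -0.406]
contact_force: [-20.2, -3.0, 10.5]
gripper_width: 0.0002
```

Emit:
move_arm(
  delta_pos=[
    [-0.002,0,0],
    [-0.002,0,0],
    [0,0,0],
  ],
  rot=[
    [0,0,0],
    [0,0,0],
    [0,0,0],
  ],
  gripper=[0,0,0],
)

```text
clock: 5.0
tool_pos: [0.5318, -0.1038, 0.1165]
ee_rot: [0.13, -3.086, -0.406]
contact_force: [-38.0, -6.6, 22.2]
gripper_width: 0.0003
```

```bash
python3 go.py .203 -.086 .020
```

```text
t 5.0 chute [ 0.2026 -0.085   0.0214] F_chute [ -2.1 -38.4  22.4] w 0.0003
[ 0.5307 -0.1039  0.1151]
[ 0.0022 -0.0171  0.0043]
[ 0.001  -0.0004  0.0014]
[ 0.001  -0.0004  0.0014]
```

Emit:
move_arm(
  delta_pos=[
    [0.005,0,0],
    [0.01,0,0],
    [0.015,0,0],
    [0.02,0,0],
    [0,0,-0.03],
  ],
  rot=[
    [0,0,0],
    [0,0,0],
    [0,0,0],
    [0,0,0],
    [0,0,0],
  ],
  gripper=[0,0,0,0,0],
)

```text
clock: 5.42
tool_pos: [0.4841, -0.1119, 0.1408]
ee_rot: [0.126, -3.093, -0.415]
contact_force: [-0.1, 0.2, -0.8]
gripper_width: 0.0008
```

Emit:
move_arm(
  delta_pos=[
    [0,0,-0.038],
    [0,0,-0.038],
    [0,0,-0.038],
    [0,0,0],
    [0,0,0],
  ],
  rot=[
    [0,0,0],
    [0,0,0],
    [0,0,0],
    [0,0,0],
    [0,0,0],
  ],
  gripper=[0,0,0,0,0],
)

```text
clock: 5.83
tool_pos: [0.4939, -0.1458, 0.2587]
ee_rot: [0.128, -3.111, -0.399]
contact_force: [1.0, 0.0, -0.8]
gripper_width: 0.0004
```

```bash
cat > pot.py <<'E'
import sys
from go import *
def Rv(yaw):
    c,s=np.cos(yaw),np.sin(yaw); return R.from_matrix(np.array([[-(-s),c,0],[-c,s,0],[0,0,-1]]).T) if 0 else R.from_matrix(np.c_[np.cross([c,s,0],[0,0,-1]),[c,s,0],[0,0,-1]])
s=now();print(s['joints'].round(2),s['tool_pos'].round(4))
print(*rel(s['tool_pos'],s['ee_rot'],np.array([float(v) for v in sys.argv[1:4]]),Rv(np.pi)),sep='\n')
E
python3 pot.py .487 .31 .25
```

```text
t 5.83 chute [ 0.2037 -0.126   0.1688] F_chute [ 0.2  1.  -0.7] w 0.0004
[-0.64  0.11  1.67  0.2   1.53 -2.32] [ 0.4939 -0.1458  0.2587]
[ 0.1998  0.1962 -1.48  ]
[-0.4558  0.0069  0.0087]
[-0.03    0.4379  0.1233]
```

Emit:
move_arm(
  delta_pos=[
    [-0.0025,0.0365,0.0103],
    [-0.0025,0.0365,0.0103],
    [-0.0025,0.0365,0.0103],
    [-0.0025,0.0365,0.0103],
    [-0.0025,0.0365,0.0103],
  ],
  rot=[
    [0,0,0],
    [0,0,0],
    [0,0,0],
    [0,0,0],
    [0,0,0],
  ],
  gripper=[0,0,0,0,0],
)

```text
clock: 6.25
tool_pos: [0.4882, 0.0477, 0.2513]
ee_rot: [0.126, -3.103, -0.406]
contact_force: [0.2, 0.9, 0.0]
gripper_width: 0.0003
```

Emit:
move_arm(
  delta_pos=[
    [-0.0025,0.0365,0.0103],
    [-0.0025,0.0365,0.0103],
    [-0.0025,0.0365,0.0103],
    [-0.0025,0.0365,0.0103],
    [-0.0025,0.0365,0.0103],
  ],
  rot=[
    [0,0,0],
    [0,0,0],
    [0,0,0],
    [0,0,0],
    [0,0,0],
  ],
  gripper=[0,0,0,0,0],
)

```text
clock: 6.67
tool_pos: [0.4849, 0.2377, 0.2484]
ee_rot: [0.127, -3.103, -0.405]
contact_force: [0.8, 0.4, 0.5]
gripper_width: -0.0001
```

Emit:
move_arm(
  delta_pos=[
    [-0.0025,0.0365,0.0103],
    [-0.0025,0.0365,0.0103],
    [0,0,0],
    [0,0,0],
    [0,0,0],
  ],
  rot=[
    [0,0,0],
    [0,0,0],
    [0.0154,0.0151,-0.1138],
    [0.0154,0.0151,-0.1138],
    [0.0154,0.0151,-0.1138],
  ],
  gripper=[0,0,1,1,1],
)

```text
clock: 7.08
tool_pos: [0.4835, 0.3125, 0.2467]
ee_rot: [0.673, -3.041, -0.325]
contact_force: [-0.5, -0.1, 0.0]
gripper_width: 0.018
```

Emit:
move_arm(
  delta_pos=[
    [0,0,0],
    [0,0,0],
    [0,0,0],
    [0,0,0],
    [0,0,0],
  ],
  rot=[
    [0.0154,0.0151,-0.1138],
    [0.0154,0.0151,-0.1138],
    [0.0154,0.0151,-0.1138],
    [0.0154,0.0151,-0.1138],
    [0.0154,0.0151,-0.1138],
  ],
  gripper=[1,1,1,1,1],
)

```text
clock: 7.5
tool_pos: [0.4841, 0.3116, 0.2467]
ee_rot: [1.51, -2.741, -0.176]
contact_force: [-1.0, 0.6, -0.3]
gripper_width: 0.0519
```

Emit:
move_arm(
  delta_pos=[
    [0,0,0],
    [0,0,0],
    [0,0,0],
    [0,0,0],
    [0,0,0],
  ],
  rot=[
    [0.0154,0.0151,-0.1138],
    [0.0154,0.0151,-0.1138],
    [0.0154,0.0151,-0.1138],
    [0.0154,0.0151,-0.1138],
    [0.0154,0.0151,-0.1138],
  ],
  gripper=[1,1,1,1,1],
)

```text
clock: 7.92
tool_pos: [0.484, 0.3117, 0.2468]
ee_rot: [2.226, -2.211, -0.011]
contact_force: [0.4, 0.0, -0.4]
gripper_width: 0.0853
```

```bash
python3 pot.py .487 .362 .12; python3 - <<'E'
from bench import *
import cv2
s=observe();c=read_camera('wrist');print(s['tool_pos'],s['ee_rot'])
cv2.imwrite('pics/w3.png',c['color'])
E
```

```text
t 7.92 chute [-0.2347 -0.1004  0.0398] F_chute [ 0.1  0.4 -0.4] w 0.0853
[ 0.36  0.18  1.59  0.    1.38 -2.79] [0.484  0.3117 0.2468]
[0.0079 0.0022 0.0065]
[-0.0503 -0.003   0.1268]
[-0.05   -0.0043  0.1268]
[0.48403274 0.31166342 0.2467505 ] [ 2.22578195 -2.21139408 -0.01119777]
```

View pics/w3.png

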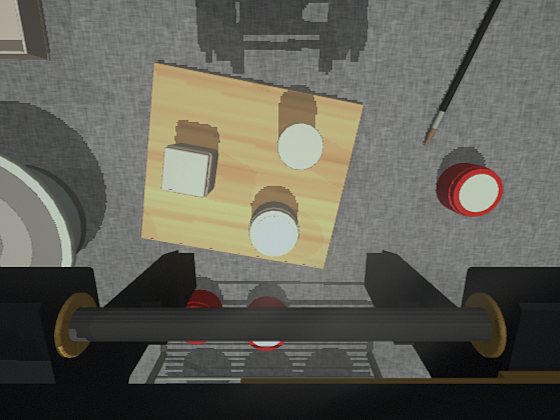

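The pot lid centre is at (274,233), with the tall jar at (300,146) and the square jar at (188,170). I'll triangulate with this view.

```bash
python3 - <<'E'
from h import *
addwrist('w3',[0.48403274,0.31166342,0.2467505],[2.22578195,-2.21139408,-0.01119777])
o=[('top',tp(88,327)),('scene',sp(554,65)),('w3',np.array([274,233.]))]
print(tri(o).x,tri(o).fun.round(1))
K,c,r=CAM['w3'];d=r.apply(np.linalg.inv(K)@[274,233,1]);print(c+d*(.048-c[2])/d[2])
d=r.apply(np.linalg.inv(K)@[300,146,1]);print('tall',c+d*(.08-c[2])/d[2])
E
python3 pot.py .487 .362 .06;python3 pot.py .487 .362 .016
```

```text
[0.48871272 0.3620277  0.04683875] [ 0.  -0.3  0.3 -0.   0.2 -0.1]
[0.48890723 0.36172959 0.048     ]
tall [0.46371745 0.26190797 0.08      ]
t 7.97 chute [-0.2351 -0.1007  0.0397] F_chute [ 0.3 -0.1 -0.2] w 0.0877
[ 0.36  0.18  1.59  0.    1.38 -2.79] [0.4837 0.312  0.2468]
[0.0071 0.0016 0.0137]
[-0.05   -0.0033  0.1868]
[-0.0496 -0.0053  0.1869]
t 7.97 chute [-0.2351 -0.1007  0.0397] F_chute [ 0.3 -0.1 -0.2] w 0.0877
[ 0.36  0.18  1.59  0.    1.38 -2.79] [0.4837 0.312  0.2468]
[0.0071 0.0016 0.0137]
[-0.05   -0.0033  0.2308]
[-0.0496 -0.0056  0.2309]
```

Emit:
move_arm(
  delta_pos=[
    [-0.017,-0.002,0.02],
    [-0.017,-0.002,0.025],
    [-0.016,-0.001,0.025],
    [0,0,0.035],
    [0,0,0.03],
  ],
  rot=[
    [0.007,0.002,0.01],
    [0,0,0],
    [0,0,0],
    [0,0,0],
    [0,0,0],
  ],
  gripper=[1,1,1,1,1],
)

```text
clock: 8.38
tool_pos: [0.4889, 0.3624, 0.1109]
ee_rot: [-2.209, 2.233, 0.003]
contact_force: [-0.2, 0.4, 0.4]
gripper_width: 0.0885
```

Emit:
move_arm(
  delta_pos=[
    [0,0,0.025],
    [0,0,0.02],
    [0,0,0.02],
    [0,0,0.0],
    [0,0,0],
  ],
  rot=[
    [0,0,0],
    [0,0,0],
    [0,0,0],
    [0,0,0],
    [0,0,0],
  ],
  gripper=[1,1,1,1,1],
)

```text
clock: 8.8
tool_pos: [0.4886, 0.3612, 0.0469]
ee_rot: [2.207, -2.232, -0.003]
contact_force: [0.3, 0.9, 1.3]
gripper_width: 0.0884
```

```bash
python3 pot.py .4888 .362 .015
```

```text
t 8.8 chute [-0.2307 -0.092  -0.166 ] F_chute [-1.2  0.3  1. ] w 0.0884
[ 0.44  0.48  1.64  0.    1.02 -2.69] [0.4886 0.3612 0.0469]
[ 0.0032 -0.0001 -0.0113]
[-0.0008 -0.0002  0.0319]
[-0.0008 -0.0003  0.0319]
```

Emit:
move_arm(
  delta_pos=[
    [0,0,0.017],
    [0,0,0.015],
    [0,0,0],
    [0,0,0],
    [0,0,0],
  ],
  rot=[
    [0.003,0,-0.011],
    [0,0,0],
    [0,0,0],
    [0,0,0],
    [0,0,0],
  ],
  gripper=[1,1,0.6,0.6,0.6],
  force=20,
)

```text
clock: 9.22
tool_pos: [0.4914, 0.3624, 0.0186]
ee_rot: [-2.218, 2.216, -0.004]
contact_force: [-0.8, -0.1, -0.1]
gripper_width: 0.0702
```

Emit:
move_arm(
  delta_pos=[
    [0,0,0],
    [0,0,0],
    [0,0,0],
    [0,0,0],
    [0,0,0],
  ],
  rot=[
    [0,0,0],
    [0,0,0],
    [0,0,0],
    [0,0,0],
    [0,0,0],
  ],
  gripper=[0.5,0.5,0.5,0.5,0.5],
)

```text
clock: 9.63
tool_pos: [0.4911, 0.3624, 0.0185]
ee_rot: [-2.219, 2.216, -0.003]
contact_force: [-2.2, -0.1, 6.7]
gripper_width: 0.0598
```

Emit:
move_arm(
  delta_pos=[
    [0,0,-0.01],
    [0,0,-0.02],
    [0,0,-0.03],
    [0,0,-0.03],
    [0,0,-0.03],
  ],
  rot=[
    [0,0,0],
    [0,0,0],
    [0,0,0],
    [0,0,0],
    [0,0,0],
  ],
  gripper=[0.5,0.5,0.5,0.5,0.5],
)

```text
clock: 10.05
tool_pos: [0.4896, 0.3614, 0.1384]
ee_rot: [-2.22, 2.218, -0.003]
contact_force: [0.2, 0.9, -2.2]
gripper_width: 0.0597
```

Emit:
move_arm(
  delta_pos=[
    [0,0,-0.03],
    [0,0,-0.03],
    [0,0,-0.03],
    [0,0,0],
    [0,0,0],
  ],
  rot=[
    [0,0,0],
    [0,0,0],
    [0,0,0],
    [0,0,0],
    [0,0,0],
  ],
  gripper=[0.5,0.5,0.5,0.5,0.5],
)

```text
clock: 10.47
tool_pos: [0.4907, 0.3621, 0.2294]
ee_rot: [-2.217, 2.214, -0.006]
contact_force: [-0.4, -0.3, -2.6]
gripper_width: 0.0592
```

```bash
python3 go.py .05 0 .08
```

```text
t 10.47 chute [-0.2783 -0.0899  0.0102] F_chute [ 0.9 -0.4 -2.4] w 0.0592
[0.6062 0.0348 0.2125]
[-0.214  -0.1853  1.4869]
[-0.0899 -0.3283 -0.0698]
[ 0.3275 -0.115   0.0169]
```

Emit:
move_arm(
  delta_pos=[
    [0,0,0],
    [0,0,0],
    [0,0,0],
    [0,0,0],
    [0,0,0],
  ],
  rot=[
    [-0.0165,-0.0143,0.1144],
    [-0.0165,-0.0143,0.1144],
    [-0.0165,-0.0143,0.1144],
    [-0.0165,-0.0143,0.1144],
    [-0.0165,-0.0143,0.1144],
  ],
  gripper=[0.5,0.5,0.5,0.5,0.5],
)

```text
clock: 10.88
tool_pos: [0.4884, 0.361, 0.2242]
ee_rot: [1.491, -2.751, -0.169]
contact_force: [0.1, -0.4, -2.5]
gripper_width: 0.0595
```

Emit:
move_arm(
  delta_pos=[
    [0,0,0],
    [0,0,0],
    [0,0,0],
    [0,0,0],
    [0,0,0],
  ],
  rot=[
    [-0.0165,-0.0143,0.1144],
    [-0.0165,-0.0143,0.1144],
    [-0.0165,-0.0143,0.1144],
    [-0.0165,-0.0143,0.1144],
    [-0.0165,-0.0143,0.1144],
  ],
  gripper=[0.5,0.5,0.5,0.5,0.5],
)

```text
clock: 11.3
tool_pos: [0.4884, 0.3609, 0.2241]
ee_rot: [0.645, -3.042, -0.322]
contact_force: [-0.1, -0.8, -2.2]
gripper_width: 0.0594
```

Emit:
move_arm(
  delta_pos=[
    [0,0,0],
    [0,0,0],
    [0,0,0],
    [0,0,0],
  ],
  rot=[
    [-0.0165,-0.0143,0.1144],
    [-0.0165,-0.0143,0.1144],
    [-0.0165,-0.0143,0.1144],
    [0,0,0],
  ],
  gripper=[0.5,0.5,0.5,0.5],
)

```text
clock: 11.63
tool_pos: [0.4881, 0.3606, 0.2242]
ee_rot: [0.11, -3.095, -0.401]
contact_force: [0.4, 0.7, -2.5]
gripper_width: 0.0596
```

```bash
python3 go.py .05 0 .08
```

```text
t 11.63 chute [-0.2757 -0.0926  0.0055] F_chute [-0.   0.4 -2.6] w 0.0596
[0.6062 0.0348 0.2125]
[-0.0018 -0.008  -0.0074]
[-0.0926 -0.3257 -0.0745]
[-0.0944 -0.3252 -0.0747]
```

Emit:
move_arm(
  delta_pos=[
    [-0.0094,-0.0325,-0.015],
    [-0.0094,-0.0325,-0.015],
    [-0.0094,-0.0325,-0.015],
    [-0.0094,-0.0325,-0.015],
    [-0.0094,-0.0325,-0.015],
  ],
  rot=[
    [-0.0018,-0.008,-0.0074],
    [0,0,0],
    [0,0,0],
    [0,0,0],
    [0,0,0],
  ],
  gripper=[0.5,0.5,0.5,0.5,0.5],
)

```text
clock: 12.05
tool_pos: [0.5501, 0.1881, 0.2564]
ee_rot: [0.135, -3.104, -0.407]
contact_force: [1.5, 0.5, -2.3]
gripper_width: 0.0595
```

Emit:
move_arm(
  delta_pos=[
    [-0.0094,-0.0325,0],
    [-0.0094,-0.0325,0],
    [-0.0094,-0.0325,0],
    [-0.0094,-0.0325,0],
    [-0.0094,-0.0325,0],
  ],
  rot=[
    [0,0,0],
    [0,0,0],
    [0,0,0],
    [0,0,0],
    [0,0,0],
  ],
  gripper=[0.5,0.5,0.5,0.5,0.5],
)

```text
clock: 12.47
tool_pos: [0.6102, 0.0356, 0.214]
ee_rot: [0.134, -3.104, -0.408]
contact_force: [1.8, -0.1, -2.3]
gripper_width: 0.0595
```

Emit:
move_arm(
  delta_pos=[
    [0,0,0.01],
    [0,0,0.01],
    [0,0,0.01],
    [0,0,0],
    [0,0,0],
  ],
  rot=[
    [0,0,0],
    [0,0,0],
    [0,0,0],
    [0,0,0],
    [0,0,0],
  ],
  gripper=[0.5,0.5,0.5,0.5,0.5],
)

```text
clock: 12.88
tool_pos: [0.609, 0.0465, 0.1859]
ee_rot: [0.132, -3.104, -0.409]
contact_force: [-0.7, 0.1, -1.4]
gripper_width: 0.0596
```

```bash
python3 go.py .05 0.001 .04;  python3 - <<'E'
from bench import *
from h import *
s=observe();c=read_camera('wrist');im=c['color'].copy();cv2.imwrite('pics/w4.png',im)
addwrist('w',s['tool_pos'],s['ee_rot'])
im=cv2.resize(im,(800,600),interpolation=cv2.INTER_CUBIC)
def D(q):
    z=((proj('w',cw(np.array(q)))+.5)/.7-.5).astype(int);cv2.polylines(im,[z],False,(0,0,255),1)
for y in(-.033,.033): D([[0,y,.02],[.164,y,.02]]);
D([[0,-.033,0],[0,.033,0]])
t=read_camera('top')['color'];cv2.imwrite('pics/t4.png',t)
cv2.imwrite('pics/w4o.png',im)
E
```

```text
t 12.88 chute [0.0458 0.0036 0.0514] F_chute [ 0.2 -0.7 -1.4] w 0.0596
[0.6064 0.0452 0.1738]
[0.0018 0.0008 0.0079]
[ 0.0026 -0.0042  0.0114]
[ 0.0027 -0.0042  0.0114]
```

View pics/w4o.png

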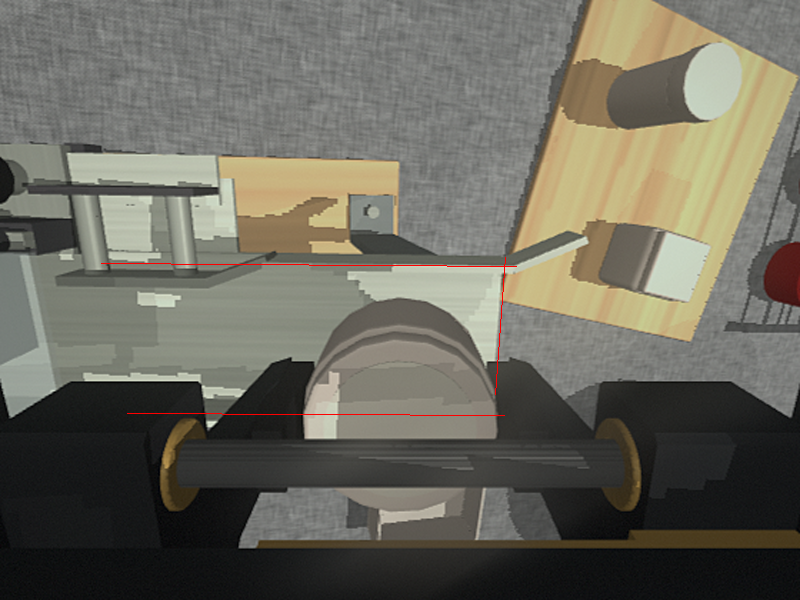

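The model's mouth edge and −y rail line fall on the image to about 1 mm, with the pot centred over the channel. I'll lower it.

Emit:
move_arm(
  delta_pos=[
    [0.001,-0.002,0.008],
    [0.001,-0.002,0.008],
    [0.0005,0,0.006],
    [0,0,0.004],
    [0,0,0.0],
  ],
  rot=[
    [0.0018,0.001,0.008],
    [0,0,0],
    [0,0,0],
    [0,0,0],
    [0,0,0],
  ],
  gripper=[0.5,0.5,0.5,0.5,0.5],
)

```text
clock: 13.4
tool_pos: [0.6065, 0.0478, 0.1593]
ee_rot: [0.116, -3.103, -0.406]
contact_force: [-0.6, 0.3, -2.8]
gripper_width: 0.0596
```

```bash
python3 go.py .05 0.001 .0115
```

```text
t 13.4 chute [0.0512 0.0013 0.0253] F_chute [ 0.4 -0.6 -2.8] w 0.0596
[0.6059 0.0525 0.1463]
[-0.0001  0.0003 -0.0027]
[0.0003 0.0012 0.0138]
[0.0003 0.0012 0.0138]
```

Emit:
move_arm(
  delta_pos=[
    [0,0,0.004],
    [0,0,0.004],
    [0,0,0.002],
    [0,0,0],
  ],
  rot=[
    [0,0,0],
    [0,0,0],
    [0,0,0],
    [0,0,0],
  ],
  gripper=[0.5,0.5,0.5,0.5],
)

```text
clock: 13.73
tool_pos: [0.607, 0.0501, 0.1506]
ee_rot: [0.116, -3.105, -0.405]
contact_force: [0.6, 0.5, -2.3]
gripper_width: 0.0592
```

Emit:
move_arm(
  delta_pos=[
    [0,0,0.002],
    [0,0,0],
  ],
  rot=[
    [0,0,0],
    [0,0,0],
  ],
  gripper=[0.5,0.5],
)

```text
clock: 13.9
tool_pos: [0.6072, 0.0505, 0.1491]
ee_rot: [0.116, -3.105, -0.405]
contact_force: [0.3, -0.8, -3.6]
gripper_width: 0.0596
```

```bash
python3 go.py .05 0.001 .0115
```

```text
t 13.9 chute [0.0513 0.0022 0.0147] F_chute [ 1.8  0.2 -3.2] w 0.0596
[0.6059 0.0525 0.1463]
[-0.0008  0.0026 -0.0023]
[0.0012 0.0013 0.0032]
[0.0012 0.0013 0.0032]
```

Emit:
move_arm(
  delta_pos=[
    [0.001,0,0.0015],
    [0,0,0],
  ],
  rot=[
    [0,0,0],
    [0,0,0],
  ],
  gripper=[0.5,0.5],
)

```text
clock: 14.07
tool_pos: [0.6061, 0.0508, 0.1477]
ee_rot: [0.116, -3.105, -0.405]
contact_force: [0.9, 0.0, -2.6]
gripper_width: 0.0596
```

Emit:
move_arm(
  delta_pos=[
    [0,0,0.0015],
    [0,0,0],
  ],
  rot=[
    [0,0,0],
    [0,0,0],
  ],
  gripper=[0.5,0.5],
)

```text
clock: 14.23
tool_pos: [0.6062, 0.0509, 0.1475]
ee_rot: [0.117, -3.106, -0.404]
contact_force: [-5.0, -1.7, 4.6]
gripper_width: 0.0597
```

```bash
python3 go.py .05 0.001 .0115
```

```text
t 14.23 chute [0.0512 0.0013 0.0131] F_chute [ 0.1 -5.1  4.8] w 0.0597
[0.6059 0.0525 0.1463]
[-0.0013  0.0027 -0.0019]
[0.0003 0.0012 0.0016]
[0.0003 0.0012 0.0016]
```

Emit:
move_arm(
  delta_pos=[
    [0,0,0],
    [0,0,0],
    [0,0,0],
    [0,0,0],
    [0,0,0],
  ],
  rot=[
    [0,0,0],
    [0,0,0],
    [0,0,0],
    [0,0,0],
    [0,0,0],
  ],
  gripper=[0.75,0.8,0.9,1,1],
)

```text
clock: 14.65
tool_pos: [0.6063, 0.0512, 0.1463]
ee_rot: [0.116, -3.106, -0.405]
contact_force: [-0.1, -0.5, -0.9]
gripper_width: 0.0872
```

Emit:
move_arm(
  delta_pos=[
    [0,0,0],
    [0,0,-0.01],
    [0,0,-0.02],
    [0,0,-0.03],
    [0,0,-0.03],
  ],
  rot=[
    [0,0,0],
    [0,0,0],
    [0,0,0],
    [0,0,0],
    [0,0,0],
  ],
  gripper=[1,1,1,1,1],
)

```text
clock: 15.07
tool_pos: [0.6072, 0.028, 0.2342]
ee_rot: [0.116, -3.104, -0.405]
contact_force: [1.0, 0.4, 0.3]
gripper_width: 0.0882
```

```bash
python3 go.py -.02 0.002 .09;  python3 - <<'E'
from bench import *
from h import *
s=observe();c=read_camera('wrist');im=c['color'].copy();cv2.imwrite('pics/w5.png',im);print(repr(s['tool_pos']),repr(s['ee_rot']))
addwrist('w',s['tool_pos'],s['ee_rot'])
im=cv2.resize(im,(700,525),interpolation=cv2.INTER_CUBIC)
def D(q):
    z=(proj('w',cw(np.array(q)))*1.25).astype(int);cv2.polylines(im,[z],False,(0,0,255),1)
a=np.linspace(0,6.283,60)
for h,rad in((0,.03),(.032,.03),(.04,.0285)): D(np.c_[.051+rad*np.cos(a),rad*np.sin(a)+.0013,0*a+h])
D([[0,-.033,.02],[.164,-.033,.02]])
t=read_camera('top')['color'];cv2.imwrite('pics/t5.png',t)
cv2.imwrite('pics/w5o.png',im)
E
```

```text
t 15.07 chute [0.051  0.0004 0.1028] F_chute [-0.4  1.   0.2] w 0.0882
[0.6032 0.0999 0.2401]
[-0.0003  0.001  -0.0024]
[-0.0016  0.071   0.0128]
[-0.0014  0.071   0.0128]
array([0.6071947 , 0.02801684, 0.2342075 ]) array([ 0.116379  , -3.10370404, -0.40531651])
```

View pics/w5o.png

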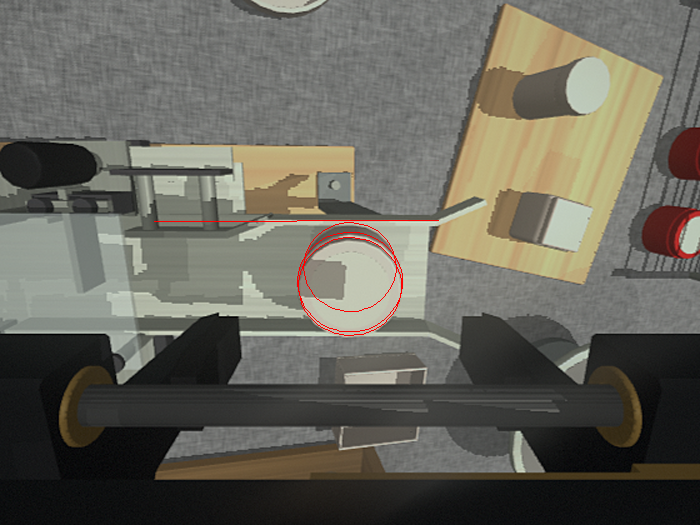

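The pot stands upright in the channel at (350,285), where the model circles predict it: x≈0.051, y≈0.001. Next I close the fingers behind it and push.

Emit:
move_arm(
  delta_pos=[
    [0,0.02,0],
    [0,0.03,0],
    [0,0.021,0],
    [0,0,0],
    [0,0,0],
  ],
  rot=[
    [0,0,0],
    [0,0,0],
    [0,0,0],
    [0,0,0],
    [0,0,0],
  ],
  gripper=[0,0,0,0,0],
)

```text
clock: 15.58
tool_pos: [0.6025, 0.0972, 0.2519]
ee_rot: [0.12, -3.106, -0.404]
contact_force: [0.6, -1.0, 0.1]
gripper_width: 0.0569
```

Emit:
move_arm(
  delta_pos=[
    [0,0,0],
    [0,0,0],
    [0,0,0],
    [0,0,0],
    [0,0,0],
  ],
  rot=[
    [0,0,0],
    [0,0,0],
    [0,0,0],
    [0,0,0],
    [0,0,0],
  ],
  gripper=[0,0,0,0,0],
)

```text
clock: 16.0
tool_pos: [0.6027, 0.0959, 0.2513]
ee_rot: [0.115, -3.105, -0.405]
contact_force: [0.7, -0.3, -0.6]
gripper_width: 0.0238
```

Emit:
move_arm(
  delta_pos=[
    [-0.001,0,0.03],
    [-0.0005,0,0.03],
    [0,0,0.018],
    [0,0,0],
    [0,0,0],
  ],
  rot=[
    [0,0,0],
    [0,0,0],
    [0,0,0],
    [0,0,0],
    [0,0,0],
  ],
  gripper=[0,0,0,0,0],
)

```text
clock: 16.42
tool_pos: [0.6022, 0.1166, 0.1754]
ee_rot: [0.116, -3.103, -0.405]
contact_force: [-0.7, -0.5, 0.3]
gripper_width: 0.0005
```

```bash
python3 go.py -.005 0.003 .012
```

```text
t 16.42 chute [-0.0195  0.0023  0.0232] F_chute [ 0.4 -0.7  0.4] w 0.0005
[0.6038 0.1055 0.1609]
[-0.0004  0.0005 -0.0027]
[-0.0007 -0.0145  0.0112]
[-0.0007 -0.0145  0.0112]
```

Emit:
move_arm(
  delta_pos=[
    [0,0,0.005],
    [0,0,0.005],
    [0,-0.005,0],
    [0,-0.005,0],
    [0,-0.005,0],
  ],
  rot=[
    [0,0,0],
    [0,0,0],
    [0,0,0],
    [0,0,0],
    [0,0,0],
  ],
  gripper=[0,0,0,0,0],
)

```text
clock: 16.83
tool_pos: [0.6041, 0.104, 0.1631]
ee_rot: [0.116, -3.107, -0.404]
contact_force: [-0.9, 0.4, 1.3]
gripper_width: 0.0005
```

Emit:
move_arm(
  delta_pos=[
    [0,-0.004,0],
    [0,-0.004,0],
    [0,-0.004,0],
    [0,-0.004,0],
    [0,-0.004,0],
  ],
  rot=[
    [0,0,0],
    [0,0,0],
    [0,0,0],
    [0,0,0],
    [0,0,0],
  ],
  gripper=[0,0,0,0,0],
)

```text
clock: 17.25
tool_pos: [0.6053, 0.0852, 0.1576]
ee_rot: [0.116, -3.106, -0.405]
contact_force: [-0.2, 0.5, 1.9]
gripper_width: 0.0003
```

```bash
python3 go.py .05 0.003 .012
```

```text
t 17.25 chute [0.0155 0.003  0.0141] F_chute [-1.  -0.2  1.7] w 0.0003
[0.6079 0.0525 0.1467]
[-0.0005  0.003  -0.0022]
[-0.     -0.0345  0.0021]
[-0.0001 -0.0345  0.0021]
```

Emit:
move_arm(
  delta_pos=[
    [0,-0.004,0],
    [0,-0.004,0],
    [0,-0.004,0],
    [0,-0.004,0],
    [0,-0.004,0],
  ],
  rot=[
    [0,0,0],
    [0,0,0],
    [0,0,0],
    [0,0,0],
    [0,0,0],
  ],
  gripper=[0,0,0,0,0],
)

```text
clock: 17.67
tool_pos: [0.6067, 0.0659, 0.1524]
ee_rot: [0.117, -3.106, -0.405]
contact_force: [-0.3, 2.0, 1.4]
gripper_width: 0.0004
```

Emit:
move_arm(
  delta_pos=[
    [0,-0.003,0],
    [0,-0.003,0],
    [0,-0.003,0],
    [0,-0.003,0],
    [0,-0.003,0],
  ],
  rot=[
    [0,0,0],
    [0,0,0],
    [0,0,0],
    [0,0,0],
    [0,0,0],
  ],
  gripper=[0,0,0,0,0],
)

```text
clock: 18.08
tool_pos: [0.6078, 0.0515, 0.1486]
ee_rot: [0.117, -3.106, -0.405]
contact_force: [-0.3, 1.4, 3.3]
gripper_width: 0.0004
```

Emit:
move_arm(
  delta_pos=[
    [0,-0.003,0],
    [0,-0.003,0],
    [0,-0.003,0],
    [0,-0.003,0],
    [0,-0.003,0],
  ],
  rot=[
    [0,0,0],
    [0,0,0],
    [0,0,0],
    [0,0,0],
    [0,0,0],
  ],
  gripper=[0,0,0,0,0],
)

```text
clock: 18.5
tool_pos: [0.6096, 0.0377, 0.1451]
ee_rot: [0.117, -3.107, -0.407]
contact_force: [3.2, 5.6, 3.9]
gripper_width: 0.0007
```

```bash
python3 go.py .1 0.003 .012;  python3 - <<'E'
from bench import *
import cv2
cv2.imwrite('pics/t6.png',read_camera('top')['color']);cv2.imwrite('pics/s6.png',read_camera('scene')['color'])
E
```

```text
t 18.5 chute [0.0648 0.0036 0.0142] F_chute [-6.1  3.6  2.4] w 0.0007
[0.6116 0.0043 0.1339]
[ 0.0002  0.0047 -0.0019]
[ 0.0006 -0.0352  0.0022]
[ 0.0005 -0.0352  0.0022]
```

Emit:
move_arm(
  delta_pos=[
    [0,-0.003,0],
    [0,-0.003,0],
    [0,-0.003,0],
    [0,-0.003,0],
    [0,-0.003,0],
  ],
  rot=[
    [0,0,0],
    [0,0,0],
    [0,0,0],
    [0,0,0],
    [0,0,0],
  ],
  gripper=[0,0,0,0,0],
)

```text
clock: 19.02
tool_pos: [0.6103, 0.023, 0.1411]
ee_rot: [0.117, -3.106, -0.406]
contact_force: [0.5, 4.5, 5.2]
gripper_width: 0.0003
```

Emit:
move_arm(
  delta_pos=[
    [0,-0.003,0],
    [0,-0.003,0],
    [0,-0.003,0],
    [0,-0.003,0],
    [0,-0.003,0],
  ],
  rot=[
    [0,0,0],
    [0,0,0],
    [0,0,0],
    [0,0,0],
    [0,0,0],
  ],
  gripper=[0,0,0,0,0],
)

```text
clock: 19.43
tool_pos: [0.6109, 0.0089, 0.1373]
ee_rot: [0.117, -3.105, -0.407]
contact_force: [-0.2, 6.3, 6.2]
gripper_width: 0.0007
```

```bash
python3 go.py .1 0.003 .012
```

```text
t 19.43 chute [0.0946 0.0027 0.0141] F_chute [-7.7  0.3  4.4] w 0.0007
[0.6116 0.0043 0.1339]
[ 0.0006  0.0026 -0.0018]
[-0.0003 -0.0054  0.0021]
[-0.0003 -0.0054  0.0021]
```

Emit:
move_arm(
  delta_pos=[
    [0,-0.0015,0],
    [0,-0.0015,0],
    [0,-0.0015,0],
    [0,-0.0015,0],
    [0,-0.0015,0],
  ],
  rot=[
    [0,0,0],
    [0,0,0],
    [0,0,0],
    [0,0,0],
    [0,0,0],
  ],
  gripper=[0,0,0,0,0],
)

```text
clock: 19.85
tool_pos: [0.6114, 0.0019, 0.1355]
ee_rot: [0.117, -3.105, -0.407]
contact_force: [-0.7, 7.4, 6.7]
gripper_width: 0.0003
```

Emit:
move_arm(
  delta_pos=[
    [0,-0.001,0],
    [0,-0.001,0],
    [0,-0.001,0],
  ],
  rot=[
    [0,0,0],
    [0,0,0],
    [0,0,0],
  ],
  gripper=[0,0,0],
)

```text
clock: 20.1
tool_pos: [0.6116, -0.001, 0.1347]
ee_rot: [0.117, -3.105, -0.407]
contact_force: [-0.9, 5.3, 6.6]
gripper_width: 0.0005
```

```bash
python3 go.py .1 0.003 .012
```

```text
t 20.1 chute [0.1049 0.0026 0.0142] F_chute [-6.8 -0.5  5. ] w 0.0005
[0.6116 0.0043 0.1339]
[ 0.0008  0.0025 -0.0018]
[-0.0004  0.0049  0.0022]
[-0.0004  0.0049  0.0022]
```

Upward force of 5 N on the fingers suggests the pot wants to lift at its rear. I'll lower the push point by 6 mm, then go on.

Emit:
move_arm(
  delta_pos=[
    [0,0,0.002],
    [0,0,0.002],
    [0,0,0.002],
    [0,0,0],
  ],
  rot=[
    [0,0,0],
    [0,0,0],
    [0,0,0],
    [0,0,0],
  ],
  gripper=[0,0,0,0],
)

```text
clock: 20.43
tool_pos: [0.6122, 0.0007, 0.1297]
ee_rot: [0.117, -3.107, -0.408]
contact_force: [0.1, 6.6, 9.0]
gripper_width: 0.0006
```

```bash
python3 go.py .1 0.003 .008
```

```text
t 20.43 chute [0.1046 0.0033 0.0089] F_chute [-8.6  0.6  7. ] w 0.0006
[0.6115 0.0053 0.13  ]
[ 0.0007  0.0042 -0.0014]
[0.0003 0.0046 0.0009]
[0.0003 0.0046 0.0009]
```

Emit:
move_arm(
  delta_pos=[
    [0,-0.001,0],
    [0,-0.001,0],
    [0,-0.001,0],
  ],
  rot=[
    [0,0,0],
    [0,0,0],
    [0,0,0],
  ],
  gripper=[0,0,0],
)

```text
clock: 20.68
tool_pos: [0.6124, -0.0022, 0.129]
ee_rot: [0.118, -3.106, -0.407]
contact_force: [0.2, 7.1, 9.7]
gripper_width: 0.0004
```

```bash
python3 go.py .1 0.003 .008
```

```text
t 20.68 chute [0.1076 0.0032 0.0089] F_chute [-9.3  0.7  7.6] w 0.0004
[0.6115 0.0053 0.13  ]
[ 0.0007  0.0039 -0.0014]
[0.0002 0.0076 0.0009]
[0.0002 0.0076 0.0009]
```

Emit:
move_arm(
  delta_pos=[
    [0,0.003,0],
    [0,0.003,0],
    [0,0,0],
    [0,0,0],
  ],
  rot=[
    [0,0,0],
    [0,0,0],
    [0,0,0],
    [0,0,0],
  ],
  gripper=[0,0,0,0],
)

```text
clock: 21.02
tool_pos: [0.6109, 0.0024, 0.1286]
ee_rot: [0.116, -3.104, -0.404]
contact_force: [0.2, -0.2, -0.6]
gripper_width: 0.0003
```

```bash
python3 go.py .1 0.003 .008;python3 - <<'E'
from bench import *
import cv2
cv2.imwrite('pics/t7.png',read_camera('top')['color']);cv2.imwrite('pics/s7.png',read_camera('scene')['color']);cv2.imwrite('pics/w7.png',read_camera('wrist')['color'])
E
```

```text
t 21.02 chute [0.1031 0.0021 0.0074] F_chute [ 0.4  0.2 -0.6] w 0.0003
[0.6115 0.0053 0.13  ]
[-0.0011  0.0014 -0.0025]
[-0.0009  0.0031 -0.0006]
[-0.0009  0.0032 -0.0006]
```

Emit:
move_arm(
  delta_pos=[
    [0,-0.002,0],
    [0,-0.001,0],
    [0,-0.001,0],
    [0,-0.001,0],
  ],
  rot=[
    [0,0,0],
    [0,0,0],
    [0,0,0],
    [0,0,0],
  ],
  gripper=[0,0,0,0],
)

```text
clock: 21.5
tool_pos: [0.6117, -0.0019, 0.128]
ee_rot: [0.116, -3.105, -0.406]
contact_force: [-0.4, 4.0, 1.9]
gripper_width: 0.0002
```

```bash
python3 go.py .1 0.003 .008
```

```text
t 21.5 chute [0.1075 0.0026 0.0079] F_chute [-4.3 -0.1  0.8] w 0.0002
[0.6115 0.0053 0.13  ]
[ 0.0001  0.0026 -0.0024]
[-0.0004  0.0075 -0.0001]
[-0.0003  0.0075 -0.0001]
```

Emit:
move_arm(
  delta_pos=[
    [0,-0.001,0],
    [0,-0.001,0],
    [0,0,0],
  ],
  rot=[
    [0,0,0],
    [0,0,0],
    [0,0,0],
  ],
  gripper=[0,0,0],
)

```text
clock: 21.75
tool_pos: [0.6118, -0.003, 0.1279]
ee_rot: [0.117, -3.105, -0.408]
contact_force: [-0.9, 4.5, 2.4]
gripper_width: 0.0003
```

```bash
python3 go.py .1 0.003 .008
```

```text
t 21.75 chute [0.1086 0.0026 0.0081] F_chute [-5.  -0.6  1.1] w 0.0003
[0.6115 0.0053 0.13  ]
[ 0.0011  0.0024 -0.0018]
[-0.0004  0.0086  0.0001]
[-0.0003  0.0086  0.0001]
```

Emit:
move_arm(
  delta_pos=[
    [0,-0.001,0],
    [0,-0.001,0],
    [0,-0.001,0],
    [0,0,0],
  ],
  rot=[
    [0,0,0],
    [0,0,0],
    [0,0,0],
    [0,0,0],
  ],
  gripper=[0,0,0,0],
)

```text
clock: 22.08
tool_pos: [0.612, -0.0058, 0.1272]
ee_rot: [0.117, -3.105, -0.408]
contact_force: [-1.6, 5.1, 3.8]
gripper_width: 0.0006
```

Emit:
move_arm(
  delta_pos=[
    [0,-0.001,0],
    [0,-0.001,0],
    [0,-0.001,0],
    [0,0,0],
  ],
  rot=[
    [0,0,0],
    [0,0,0],
    [0,0,0],
    [0,0,0],
  ],
  gripper=[0,0,0,0],
)

```text
clock: 22.42
tool_pos: [0.6122, -0.0087, 0.1264]
ee_rot: [0.117, -3.105, -0.408]
contact_force: [-1.1, 6.4, 3.2]
gripper_width: 0.0004
```

Emit:
move_arm(
  delta_pos=[
    [0,-0.001,0],
    [0,-0.001,0],
    [0,-0.0005,0],
    [0,0,0],
  ],
  rot=[
    [0,0,0],
    [0,0,0],
    [0,0,0],
    [0,0,0],
  ],
  gripper=[0,0,0,0],
)

```text
clock: 22.75
tool_pos: [0.6124, -0.011, 0.1257]
ee_rot: [0.117, -3.105, -0.408]
contact_force: [-1.4, 5.3, 3.9]
gripper_width: 0.0006
```

Emit:
move_arm(
  delta_pos=[
    [0,-0.001,0],
    [0,-0.001,0],
    [0,-0.0005,0],
    [0,0,0],
  ],
  rot=[
    [0,0,0],
    [0,0,0],
    [0,0,0],
    [0,0,0],
  ],
  gripper=[0,0,0,0],
)

```text
clock: 23.08
tool_pos: [0.6126, -0.0134, 0.1251]
ee_rot: [0.117, -3.105, -0.408]
contact_force: [-0.0, 4.4, 3.2]
gripper_width: 0.0008
```

Emit:
move_arm(
  delta_pos=[
    [0,-0.001,0],
    [0,-0.001,0],
    [0,-0.0005,0],
    [0,0,0],
  ],
  rot=[
    [0,0,0],
    [0,0,0],
    [0,0,0],
    [0,0,0],
  ],
  gripper=[0,0,0,0],
)

```text
clock: 23.42
tool_pos: [0.6127, -0.0158, 0.1244]
ee_rot: [0.117, -3.105, -0.408]
contact_force: [-0.8, 4.8, 3.8]
gripper_width: 0.0006
```

Emit:
move_arm(
  delta_pos=[
    [0,-0.001,0],
    [0,-0.001,0],
    [0,-0.0005,0],
    [0,0,0],
  ],
  rot=[
    [0,0,0],
    [0,0,0],
    [0,0,0],
    [0,0,0],
  ],
  gripper=[0,0,0,0],
)

```text
clock: 23.75
tool_pos: [0.6129, -0.0182, 0.1238]
ee_rot: [0.117, -3.105, -0.408]
contact_force: [-1.9, 6.1, 3.0]
gripper_width: 0.0002
```

Emit:
move_arm(
  delta_pos=[
    [0,-0.001,0],
    [0,-0.001,0],
    [0,0,0],
  ],
  rot=[
    [0,0,0],
    [0,0,0],
    [0,0,0],
  ],
  gripper=[0,0,0],
)

```text
clock: 24.0
tool_pos: [0.613, -0.0202, 0.1233]
ee_rot: [0.117, -3.105, -0.408]
contact_force: [-0.3, 5.6, 4.3]
gripper_width: 0.0004
```

```bash
python3 go.py .13 0.003 .008
```

```text
t 24.0 chute [0.1264 0.0025 0.008 ] F_chute [-6.5  0.1  2.7] w 0.0004
[ 0.6138 -0.0236  0.1223]
[ 0.0014  0.0022 -0.0016]
[-0.0005 -0.0036  0.    ]
[-0.0005 -0.0036  0.    ]
```

Emit:
move_arm(
  delta_pos=[
    [0,-0.001,0],
    [0,-0.001,0],
    [0,0,0],
  ],
  rot=[
    [0,0,0],
    [0,0,0],
    [0,0,0],
  ],
  gripper=[0,0,0],
)

```text
clock: 24.25
tool_pos: [0.6132, -0.0221, 0.1228]
ee_rot: [0.117, -3.105, -0.408]
contact_force: [-1.4, 5.2, 3.1]
gripper_width: 0.0007
```

Emit:
move_arm(
  delta_pos=[
    [0,-0.001,0],
    [0,-0.001,0],
    [0,0,0],
  ],
  rot=[
    [0,0,0],
    [0,0,0],
    [0,0,0],
  ],
  gripper=[0,0,0],
)

```text
clock: 24.5
tool_pos: [0.6133, -0.024, 0.1223]
ee_rot: [0.117, -3.105, -0.408]
contact_force: [-0.8, 5.7, 3.3]
gripper_width: 0.0006
```

Emit:
move_arm(
  delta_pos=[
    [0,-0.001,0],
    [0,-0.001,0],
    [0,0,0],
  ],
  rot=[
    [0,0,0],
    [0,0,0],
    [0,0,0],
  ],
  gripper=[0,0,0],
)

```text
clock: 24.75
tool_pos: [0.6134, -0.0255, 0.1218]
ee_rot: [0.118, -3.104, -0.409]
contact_force: [-1.3, 6.4, 4.5]
gripper_width: 0.0007
```

Emit:
move_arm(
  delta_pos=[
    [0,-0.001,0],
    [0,0,0],
  ],
  rot=[
    [0,0,0],
    [0,0,0],
  ],
  gripper=[0,0],
)

```text
clock: 24.92
tool_pos: [0.6134, -0.0256, 0.1218]
ee_rot: [0.118, -3.104, -0.412]
contact_force: [-1.8, 9.2, 5.8]
gripper_width: 0.0005
```

```bash
python3 go.py .13 0.003 .008
```

```text
t 24.92 chute [0.1321 0.0025 0.0081] F_chute [-10.5  -1.1   3.2] w 0.0005
[ 0.6138 -0.0236  0.1223]
[ 0.0036  0.0019 -0.0013]
[-0.0005  0.0021  0.0001]
[-0.0005  0.0021  0.0001]
```

Emit:
move_arm(
  delta_pos=[
    [0,-0.0005,0],
    [0,0,0],
  ],
  rot=[
    [0,0,0],
    [0,0,0],
  ],
  gripper=[0,0],
)

```text
clock: 25.08
tool_pos: [0.6134, -0.0256, 0.1218]
ee_rot: [0.118, -3.103, -0.412]
contact_force: [-2.2, 12.4, 6.0]
gripper_width: 0.0005
```

```bash
python3 go.py .13 0.003 .008
```

```text
t 25.08 chute [0.1321 0.0024 0.0081] F_chute [-13.7  -1.2   2.6] w 0.0005
[ 0.6138 -0.0236  0.1223]
[ 0.0041  0.0017 -0.001 ]
[-0.0006  0.0021  0.0001]
[-0.0006  0.0021  0.0001]
```

Position stays at 0.1321 while the force rises to 13.7 N, so the pot is on the stop. I'll back off gently, straight up the slope, then lift away.

Emit:
move_arm(
  delta_pos=[
    [0,0.001,0],
    [0,0.002,0],
    [0,0.004,0],
    [0,0.008,0],
    [0,0.01,0],
  ],
  rot=[
    [0,0,0],
    [0,0,0],
    [0,0,0],
    [0,0,0],
    [0,0,0],
  ],
  gripper=[0,0,0,0,0],
)

```text
clock: 25.5
tool_pos: [0.6119, -0.0046, 0.1273]
ee_rot: [0.115, -3.106, -0.404]
contact_force: [-0.8, 0.8, -0.7]
gripper_width: 0.0001
```

Emit:
move_arm(
  delta_pos=[
    [0,0.015,0],
    [0,0.01,-0.02],
    [0,0,-0.03],
    [0,0,-0.035],
    [0,0,-0.035],
  ],
  rot=[
    [0,0,0],
    [0,0,0],
    [0,0,0],
    [0,0,0],
    [0,0,0],
  ],
  gripper=[0,0,0,0,0],
)

```text
clock: 25.92
tool_pos: [0.6116, -0.0097, 0.251]
ee_rot: [0.118, -3.104, -0.405]
contact_force: [0.6, 0.3, 1.1]
gripper_width: 0.0005
```

Emit:
move_arm(
  delta_pos=[
    [0,0.01,-0.03],
    [0,0,0],
    [0,0,0],
  ],
  rot=[
    [0,0,0],
    [0,0,0],
    [0,0,0],
  ],
  gripper=[0,0,0],
)

```text
clock: 26.17
tool_pos: [0.6131, -0.0086, 0.2842]
ee_rot: [0.119, -3.111, -0.403]
contact_force: [-0.8, 0.8, -0.8]
gripper_width: 0.0005
```

```bash
python3 go.py;  python3 - <<'E'
from bench import *
from h import *
s=observe();c=read_camera('wrist');im=c['color'].copy()
addwrist('w',s['tool_pos'],s['ee_rot'])
a=np.linspace(0,6.283,60)
for x in(.161,.170,.179): cv2.polylines(im,[proj('w',cw(np.c_[x+.0285*np.cos(a),.003+.0285*np.sin(a),0*a+.042])).astype(int)],True,(0,0,255),1)
cv2.imwrite('pics/w8o.png',cv2.resize(im,(800,600)))
cv2.imwrite('pics/t8.png',read_camera('top')['color'])
# rim edge scan on the line y=.003, z=.04 (lid rear edge)
g=cv2.cvtColor(c['color'],cv2.COLOR_BGR2GRAY)
for x in np.arange(.110,.168,.003):
    u=proj('w',cw([[x,.003,.042]]))[0]; print(round(x,3),u.round().astype(int),g[tuple(u.round().astype(int)[::-1])],end=' | ')
# knob: darkest blob centre near predicted top
u=proj('w',cw([[.203,-.066,.056],[.203,-.098,.056]]));print('\nknob pred in/out0',u.round(0))
m=(g<45).astype(np.uint8);m[250:]=0;n,l,st,ce=cv2.connectedComponentsWithStats(m)
print([(st[i].tolist(),ce[i].round().tolist()) for i in range(1,n) if st[i][4]>150])
E
```

```text
t 26.17 chute [0.0739 0.0034 0.1606] F_chute [-0.6 -0.7 -1. ] w 0.0005
0.11 [238 207] 217 | 0.113 [235 207] 218 | 0.116 [231 207] 216 | 0.119 [228 207] 216 | 0.122 [224 207] 216 | 0.125 [221 207] 217 | 0.128 [217 207] 215 | 0.131 [214 207] 216 | 0.134 [210 207] 216 | 0.137 [207 207] 216 | 0.14 [203 207] 140 | 0.143 [200 207] 132 | 0.146 [196 207] 187 | 0.149 [193 207] 126 | 0.152 [189 207] 207 | 0.155 [186 207] 207 | 0.158 [182 207] 212 | 0.161 [179 207] 141 | 0.164 [176 207] 148 | 0.167 [172 207] 134 | 
knob pred in/out0 [[110. 124.]
 [103.  79.]]
[([94, 110, 49, 30, 1157], [117.0, 124.0])]
```

```bash
python3 - <<'E'
import cv2,numpy as np
a=cv2.imread('pics/top0.png',0);b=cv2.imread('pics/t8.png',0)
for n,(u,v) in dict(sq=(218,170),tall=(227,208),dish=(308,237),roller=(416,215),pot_old=(196,200)).items():
    A=a[v-14:v+15,u-14:u+15].astype(np.float32);B=b[v-14:v+15,u-14:u+15].astype(np.float32)
    print(n,np.abs(A-B).mean().round(1),np.round(cv2.phaseCorrelate(A,B),2).tolist() if 0 else [round(x,2) for x in cv2.phaseCorrelate(A,B)[0]])
from bench import *
s=observe();print(s['clock'],s['joint_vel'].round(3),s['contact_force'].round(1))
finish_job()
E
```

```text
sq 11.5 [-0.1, 0.01]
tall 11.5 [0.01, 0.06]
dish 79.1 [-0.91, 1.0]
roller 19.2 [-0.23, 0.15]
pot_old 22.3 [-1.49, 0.3]
26.2667 [-0.004  0.02   0.018 -0.001 -0.001 -0.003] [ 0.4  0.2 -0.9]
the job is handed in; nothing more can be done
```

The feeder is set and the job is handed in at 26.3 s: the shuttle is fully in, and the pot rests against the stop under the guard with the hand clear above it.

- **Shuttle:** I pushed the knob with closed fingers until it stopped moving at its hard end. The push reached 38 N sideways at the fingers there. In a later wrist image the knob lies where it should with the shuttle fully in.
- **Pot in the chute:** I took the pot from the ware board and stood it in the upper end of the chute. I then pushed it down with closed fingers against about 4–9 N of drag. Partway I backed off and pushed lower, because the pot seemed to be lifting at its rear.
- **Pot against the stop:** At the stop the position held while the push rose to 13.7 N, so roughly 8 N reached the blade. I then backed off. The lid's rear edge reads about x = 150 mm, which puts the stop face near 209 mm, at the far end of its allowed range.
- **Bystanders:** In the top image the two jars and the roller show no shift above 0.25 pixel. The dish check was inconclusive: that patch changed strongly, which I put down to the arm covering it in the last view, but I did not confirm that. The hand never came near the dish.
- **Not seen by eye:** The 12-picture limit was used up, so the final state was checked only by numbers, not by looking at a picture.

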